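# Slide the drive module into the test dock and lock it with the thumbwheel

### The arm

A 6-joint arm with a two-finger parallel gripper is mounted at the origin on the work surface; the furniture and walls round the work are solid. World frame = base frame: x ahead of the robot, y to its left, z up, the work surface at z = 0. Lengths are in m, angles in rad, forces in N, time in s.
With the tool pointing down it reaches from about 0.35 to 0.775 m from the base axis. Payload 5.5 kg.
Tool frame: the origin (TCP) lies at the very end of the fingers, on their centre line; the grasp point (between the pads) lies env.grasp_offset behind it (env.grasp_offset is the distance from the TCP to the grasp point, in m); x points along the fingers, y is the direction in which the jaws open and shut, and the axes are right-handed (so a half turn about x gives the same grasp; the last joint's range is limited). The gripper opens to 85 mm and grips with 20 to 120 N. Pads are 22 mm wide; open, the fingers measure 114 mm over their backs; the gripper's body (76 mm by 85 mm) begins 54 mm behind the grasp point. The pads swing forward as they close: fully open they stand 13 mm farther back than shut.
Start: joints at [-1.245, 0.313, 0.046, 1.304, 0, 1.431], TCP at [0.258, -0.514, 0.231] pointing down, gripper open.
Joint ranges: [-2.76, 2.76], [-0.86, 1.69], [-1.03, 1.26], [-2.2, 2.34], [-1.47, 1.5], [-3.14, 3.14]. Speed limits (rad/s): [2.57, 2.57, 3.14, 3.14, 3.14, 3.14].

### API

Orientations are given as a unit quaternion [w, x, y, z].
In Python, from workcell import get_state, viewer, job, env gives the robot as it stands.
- The arm moves only by the tool send_rows, never from a script. Its argument "plan" is a list of rows, each a list of 6 numbers: the shift along the tool's x, y, z in mm, then the turn, a rotation vector about the tool's x, y, z in degrees. A call has exactly 10 rows; each row is the pose to reach, as a shift and turn from the pose commanded when the call began, along the tool's axes at that moment; what a row does not reach only later rows make up. A row lasts 1/8 s, in which the tool goes at most 62.5 mm and 10.7 degrees, less where a joint would pass 70% of its speed; a pose out of reach is approached as far as the arm can. A call with a gripper value outside its range is refused whole. "claw" is the finger opening in mm, from 0 to 85.4, set as the call begins (left out, the last holds). The fingers move at their own pace and stop on an object; "newtons" is the grip in N (left out, the last holds). Time passes only in rows, so rows that repeat a pose let the fingers close, or fill a call up. It gives the time, the measured TCP pose, the force and the opening at its end, in the units of the state.
- get_state(): the state, without advancing time (a new reading comes with each control period).
- viewer.read_camera(name): name is "scene" or "top" or "wrist"; returns a dict with "frame" (384x512x3 uint8, blue, green, red), "mtx" (3x3 intrinsics, pixels), "rvec" (rotation vector, rad) and "tvec" (3), from world to camera coordinates, as OpenCV has them. Camera axes: x right, y down, z forward; pixel columns grow to the right and rows downward; lengths in m; the calibration is good to about 2 mm. A picture is of the moment at which its call begins. There is no depth.
- job.hand_in(): hands the job in, once; it reports no verdict.
The state is a dict: "clock": time; "joint_pos": joint angles; "qvel": joint speeds; "tau": joint torques, N m; "tcp_pos": TCP position; "orientation": TCP orientation; "wrist_force": force on the tool from outside, world axes, zero at the start; "ft_torque": the same for the moment, N m; "finger_gap": finger opening in m.
Only numpy, scipy, OpenCV 4.12 (cv2) and the standard library are available. Lean on these libraries where they do the work, as an engineer would, in place of code of your own. Each camera call takes 0.05 s, during which the arm holds its last target.

### The job

Take the drive module by its heat sink and slide it flat and nose first into the slot of the test dock, pressing it firmly but without ramming it until it sits fully home. Then roll the ridged thumbwheel beside the slot outwards, ridge by ridge, to its stop, so that the lock bolt closes right across behind the module. Leave the other things on the bench where they are.

Things in the scene. Friction and masses are not known exactly. Their poses are not given: they have to be found in the camera images.
- module_mid (a point): Middle of the drive module, the loose slab to insert: aluminium plate 100 (x) x 80 (y) x 8 mm, green board, black heat sink; 48 mm high, about 0.42 kg. Point: 24 mm above the underside, on the heat sink's axis. +x points to the nose, z up. It starts lying flat on the bench. Each long side has a notch 7 mm wide, 4 deep, 40 mm ahead of the middle.
- module_sink (a point): Top centre of the module's finned heat sink, 48 mm above the underside, above the module's middle. Black, 24 (x) x 52 (y) mm, from 8 to 48 mm above the underside; grip it along x, on its two flat 52 mm wide sides. Small parts beside it on the board stay below 18 mm above the underside.
- module_nose (a point): Middle of the module's nose edge (goes in first), 50 mm ahead (+x) of its middle, 4 mm above the underside. The nose has a row of gold contacts and both its corners are bevelled (5 mm). Axes as the module's.
- dock: The fixed test dock. Origin: under its base, below where the module's middle lies when home (module_mid is then at x 0 to +0.7, y 0, z +32 mm here, axes parallel). +x is the way in, z up. The slot's floor is 8 mm above the origin and runs on in front of the mouth as an open apron to x -118 (y within 55), on which the module can be set down and slid in.
- dock_mouth (a point): Middle of the slot's mouth on the floor, dock x -62, z +8 mm. Side flares narrow from y +-48 at x -77 to the slot's 82 mm width here (1 mm to spare each side). Black rails from here on, slot height 9.5 mm, roof flared from x -62 to -51; the roofs cover only y beyond +-32, tops at most 26 mm above the dock's origin, so the heat sink passes between them.
- dock_stop (a point): Middle of the hard stop at the slot's end, dock x +50.7, z +12 mm; a low grey box (24 mm high) stands behind it. The guides are slippery until, 7 mm short of home, the nose meets two spring plungers in the rails (dock x 40): it takes a push of about 12 to 20 N to get past, then they click into the notches and hold it. Press on to the stop with about 25 N; over 150 N of contact is ramming.
- wheel_axle (a point): Centre of the thumbwheel (black, orange ridges), at dock x -38, y -78, z +33 mm, axes as the dock's; it turns about the dock's x. 16 mm wide (dock x -46 to -30), core radius 20 mm, 8 ridges out to radius 26 mm, 4.5 mm thick. Grey cheeks (dock x -64 to -48, -27 to -21) reach 7 mm above the axle. Push a ridge at the top towards dock -y (outwards, away from the slot) to shut the lock.
- lock_wheel (a joint): Turn of the thumbwheel in rad, 0 (bolt back) to 2.4 (stop, bolt shut), growing as its top moves towards dock -y. At value q its ridges stand at q + k x 0.785 rad from straight up, counted towards dock -y. It takes about 2 to 4 N at a ridge and stays where it is left. Starts between 0 and 0.5.
- lock_bolt (a joint): Travel of the steel lock bolt in m, geared to the wheel, 0.01 m per rad: 0 back, 0.024 shut. It comes out of the right side of the mouth, dock x -60 to -52, its tip at dock y -48 mm plus the travel (clear of the slot up to 0.006), and passes behind the module's tail only if the module is home within about 2 mm; otherwise the module blocks it.
- tip_case: Bystander: small dark blue case with a lid, 70x90x29; mm; origin at the centre of its underside
- cleaner_bottle: Bystander: white dropper bottle with a red cap, 55 across, 122 high; mm; origin at the centre of its underside
- screwdriver: Bystander: small screwdriver with a red handle, 178 long, 23 high; mm; origin at the centre of its underside

How it is judged:
By the outcome, as a careful person would: the job done as asked, in the order asked, and still so for the second after the job is handed in, with the robot touching nothing.
It also fails if it takes over 61 s, if anything falls off the work surface, if the arm or the gripper's body presses on something with over 40 N, if the wrist force passes 120 N, or if a joint passes its speed limit or range.

## Working session

There is one attempt and no reset: what is moved stays moved. The work goes in short steps, Python scripts to look and compute and a tool call to move; the robot and the scene stay as the last step left them, time stands still between calls to the robot, and variables do not carry over. Pictures are saved under pics/ and viewed, and the job is handed in when it is done.

Besides the shell and the picture viewer there is one more tool, called after ">>>" as name([rows], argument=value, ...), one row to a line, values as JSON. send_rows: Moves the arm, as the interface text tells. Its arguments: {"type":"object","properties":{"plan":{"type":"array"},"claw":{"type":"number"},"newtons":{"type":"number"}},"required":["plan"]}

```bash
ls; mkdir -p pics
python3 - <<'E'
from workcell import get_state, viewer, job, env
import cv2
s=get_state(); print(s); print(env.grasp_offset)
for n in ["scene","top","wrist"]:
    r=viewer.read_camera(n); cv2.imwrite(f"pics/{n}0.png",r["frame"]); print(n,r["mtx"].tolist(),r["rvec"],r["tvec"])
E
```

```text
pics
{'clock': 0.0, 'joint_pos': array([-1.24459196e+00,  3.13991617e-01,  4.50106427e-02,  1.30358372e+00,
        7.95352077e-06,  1.43118210e+00]), 'qvel': array([-0.00128299,  0.00083051,  0.00097145,  0.00076453,  0.0017937 ,
        0.00075701]), 'tau': array([ 4.55927948e-03, -4.80621278e+01,  2.98536122e+01,  1.93179573e-02,
        1.58002490e-04,  1.64238440e-05]), 'tcp_pos': array([ 0.25809206, -0.51327624,  0.2304268 ]), 'orientation': array([-0.16258396, -0.68795849, -0.16382947,  0.68806938]), 'wrist_force': array([ 0.81872479, -0.38577226, -0.9835565 ]), 'ft_torque': array([ 0.01777856, -0.01831265,  0.01146668]), 'finger_gap': 0.08523651443246218}
0.0187
scene [[449.06535043740575, 0.0, 253.27538072691303], [0.0, 449.06535043740575, 188.03877636409408], [0.0, 0.0, 1.0]] [ 0.56991969 -2.51510845  1.40491772] [0.46630919 0.22487427 0.80028802]
top [[427.5229899738349, 0.0, 253.82942603103442], [0.0, 427.5229899738349, 198.46343854885055], [0.0, 0.0, 1.0]] [ 2.12425023 -2.11380194  0.18363299] [-0.05564183  0.54970935  0.97023645]
wrist [[346.0722335015977, 0.0, 249.44878326751294], [0.0, 346.0722335015977, 188.24037689144967], [0.0, 0.0, 1.0]] [-2.45842496  1.51550161  0.2215916 ] [-0.5747236  -0.0384639   0.37781371]
```

View pics/top0.png

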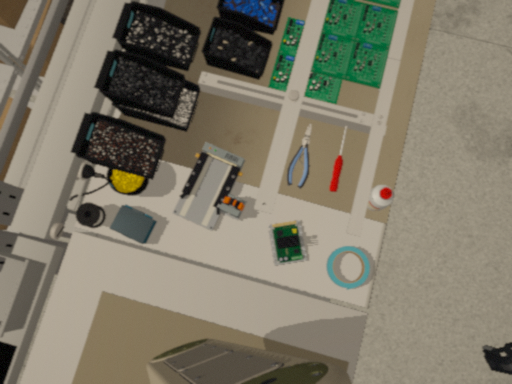

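View pics/scene0.png

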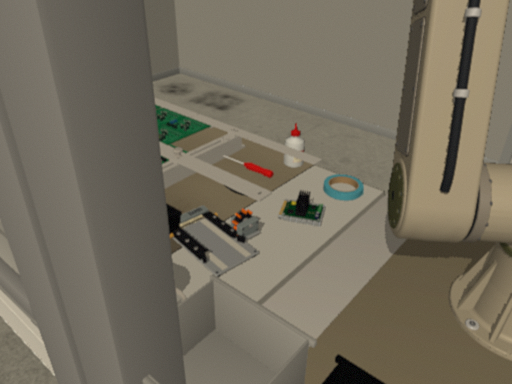

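View pics/wrist0.png

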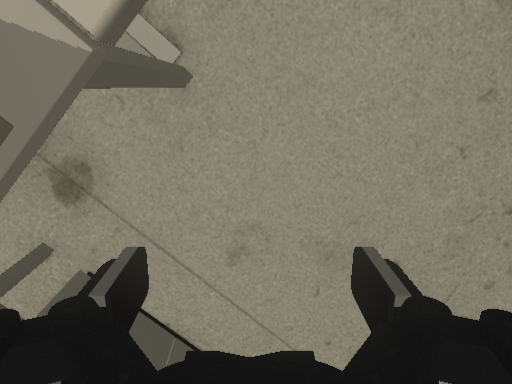

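The top view shows the dock around pixel (212,185), with its orange wheel at (233,204). The module is at (289,243), the bottle at (382,195), the screwdriver at (338,172) and the case at (133,223). The wrist view shows only floor.

```bash
cat > h.py <<'E'
import cv2, numpy as np
from workcell import get_state, viewer, job, env
from scipy.spatial.transform import Rotation as R
def cam(n):
    r=viewer.read_camera(n); Rm,_=cv2.Rodrigues(np.array(r["rvec"],float)); return r["frame"],np.array(r["mtx"]),Rm,np.array(r["tvec"]).ravel()
def ray(c,uv):
    f,K,Rm,t=c; d=Rm.T@np.linalg.solve(K,[uv[0],uv[1],1.]); return -Rm.T@t,d
def onz(c,uv,z):
    o,d=ray(c,uv); return o+d*(z-o[2])/d[2]
def proj(c,P):
    f,K,Rm,t=c; p=(Rm@np.atleast_2d(P).T).T+t; p=p@K.T; return p[:,:2]/p[:,2:]
def rot():
    s=get_state(); return R.from_quat(np.roll(s["orientation"],-1)).as_matrix()
def crop(f,x,y,w,h,k,name):
    cv2.imwrite(name,cv2.resize(f[y:y+h,x:x+w],None,fx=k,fy=k,interpolation=cv2.INTER_CUBIC))
E
python3 - <<'E'
from h import *
c=cam("top")
print(proj(c,[[0,0,0],[.5,0,0],[.5,-.3,0],[.5,.3,0]]))
crop(c[0],165,135,150,140,5,"pics/t1.png")
crop(cam("scene")[0],160,170,180,110,4,"pics/s1.png")
print(ray(c,(0,0))[0], rot())
for uv in [(289,243),(212,185),(233,204)]: print(onz(c,uv,.03))
E
```

```text
[[229.31152367 440.6862316 ]
 [232.64115703 221.90494889]
 [353.73532126 222.44517461]
 [112.39695324 221.36851502]]
[ 0.36231736 -0.06566029  1.05406357] [[-3.06178370e-04  4.49107398e-01 -8.93477728e-01]
 [ 8.18328406e-04 -8.93477359e-01 -4.49107493e-01]
 [-9.99999618e-01 -8.68665205e-04 -9.39538997e-05]]
[ 0.44595603 -0.13731809  0.03      ]
[0.58706176 0.05020335 0.03      ]
[ 0.53994335 -0.00207896  0.03      ]
```

```bash
ls -la pics
```

```text
total 1568
drwxr-xr-x 2 agent agent   4096 Dec  6 04:25 .
drwxr-xr-x 3 agent agent   4096 Dec  6 04:25 ..
-rw-r--r-- 1 agent agent 303722 Dec  6 04:25 s1.png
-rw-r--r-- 1 agent agent 278572 Dec  6 04:24 scene0.png
-rw-r--r-- 1 agent agent 419422 Dec  6 04:25 t1.png
-rw-r--r-- 1 agent agent 305700 Dec  6 04:25 top0.png
-rw-r--r-- 1 agent agent 278229 Dec  6 04:25 wrist0.png
```

View pics/t1.png

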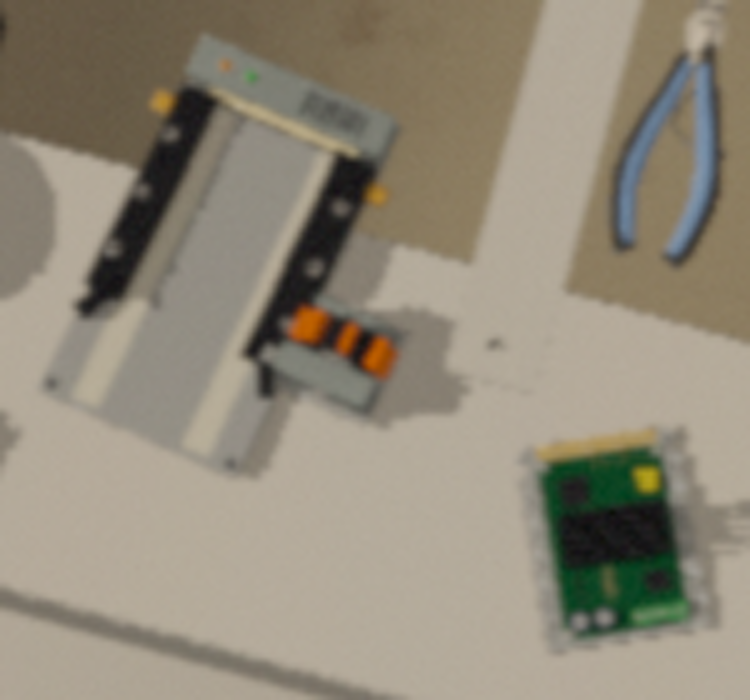

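View pics/s1.png

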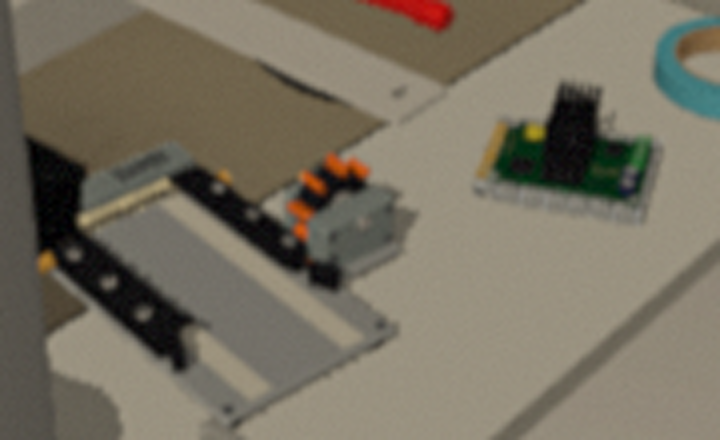

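The top crop shows the module with its gold nose edge at crop (595,445), pointing up. The dock's +x runs up and to the right, and the wheel ridges are at (345,340). The apron corners are at about (45,390) and (235,472). I'll compute rough poses from these.

Run:
```python
from h import *
c=cam("top")
def P(x,y,z): return onz(c,(165+(x+.5)/5-.5,135+(y+.5)/5-.5),z)
m=np.array([P(527,455,.008),P(683,432,.008),P(712,627,.008),P(553,650,.008)]) # NL,NR,TR,TL
print(m.mean(0)*1000, [np.linalg.norm(m[i]-m[i-1])*1000 for i in range(4)])
ax=(m[0]+m[1]-m[2]-m[3]); print("mod yaw",np.degrees(np.arctan2(ax[1],ax[0])))
hs=np.array([P(555,515,.048),P(665,502,.048),P(672,553,.048),P(568,567,.048)]);print("sink",hs.mean(0)*1000,[np.linalg.norm(hs[i]-hs[i-1])*1000 for i in range(4)])
d=np.array([P(45,390,.008),P(232,472,.008)]);v=d[0]-d[1];print("apron",d*1000,np.linalg.norm(v)*1000,"yaw",np.degrees(np.arctan2(v[1],v[0]))-90)
b=np.array([P(205,33,.024),P(400,125,.024)]);v=b[0]-b[1];print("box",b*1000,np.linalg.norm(v)*1000,np.degrees(np.arctan2(v[1],v[0]))-90)
y=np.radians(np.degrees(np.arctan2((d[0]-d[1])[1],(d[0]-d[1])[0]))-90); print("dock org", d.mean(0)*1000+118*np.array([np.cos(y),np.sin(y),0]))
l=np.array([P(85,300,.026),P(250,352,.026),P(365,160,.026),P(205,90,.026)]);print(l*1000)
w=rot(); f=cam("wrist"); print("camw pos",-f[2].T@f[3], "R",f[2].T, get_state()["tcp_pos"])
```

```text
[ 448.6353848  -137.24609803    8.        ] [np.float64(95.57459110019306), np.float64(77.6856645867556), np.float64(95.89039622693109), np.float64(77.81906488502047)]
mod yaw 7.544009199102091
sink [ 448.12901018 -132.80982011   48.        ] [np.float64(25.06155765198559), np.float64(52.16669804797906), np.float64(24.104184314466856), np.float64(49.21257801252752)]
apron [[521.53008141 146.34169775   8.        ]
 [481.14454714  52.49510966   8.        ]] 102.16737969411234 yaw -23.28393408763148
box [[701.17024819  69.72614964  24.        ]
 [653.49394211 -28.97731656  24.        ]] 109.61480009941519 -25.78173431584024
dock org [609.72707065  52.77442539   8.        ]
[[563.55787949 124.81846171  26.        ]
 [537.97908176  43.09780515  26.        ]
 [634.89819217 -11.84612222  26.        ]
 [670.77364989  68.66689338  26.        ]]
camw pos [ 0.32154231 -0.48220448  0.3730549 ] R [[ 4.49137728e-01 -8.56432427e-01 -2.54556084e-01]
 [-8.93462531e-01 -4.30495526e-01 -1.28055878e-01]
 [ 8.59508099e-05  2.84951049e-01 -9.58542066e-01]] [ 0.2581899  -0.51367403  0.23111575]
```

I'll move to a vantage point where the wrist camera sees both the module and the dock.

>>> send_rows([
  [-5,-28,-46,-10.3,0,0],
  [-10,-56,-91,-20.6,0,0],
  [-15,-84,-137,-30.9,0,0],
  [-20,-112,-183,-41.2,0,0],
  [-25,-140,-228,-51.5,0,0],
  [-30,-168,-274,-61.8,0,0],
  [-35,-196,-320,-72.1,0,0],
  [-40,-224,-365,-82.4,0,0],
  [-45,-252,-411,-92.7,0,0],
  [-49,-280,-456,-103,0,0],
], claw=80, newtons=60)

```text
clock: 1.6
tcp_pos: [0.5408, -0.0572, 0.2807]
orientation: [0.641, 0.299, 0.641, -0.299]
wrist_force: [-0.3, -1.7, -0.5]
finger_gap: 0.0798
```

Run:
```python
from h import *
c=cam("wrist"); cv2.imwrite("pics/w1.png",c[0]); np.savez("w1.npz",f=c[0],K=c[1],R=c[2],t=c[3]); s=get_state(); print(s["tcp_pos"],rot(),s["qvel"],s["clock"])
```

```text
[ 0.54337888 -0.05230771  0.28084439] [[ 3.37308114e-03  7.58983972e-01  6.51100570e-01]
 [ 3.16118391e-03  6.51092928e-01 -7.58991440e-01]
 [-9.99989315e-01  4.61838836e-03 -2.03098642e-04]] [-0.07328676 -0.02836144 -0.0604705   0.00589116 -0.0374963   0.12251604] 1.65
```

View pics/w1.png

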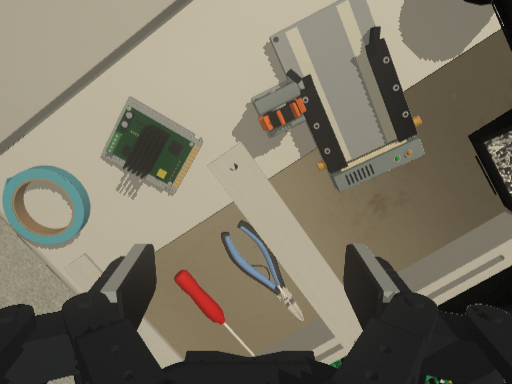

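The wrist view shows the module around (152,145) with its gold nose at (187,172), and the wheel at (283,114). The rails run from (305,75) to (345,170) and from (372,30) to (412,128). The rear box is at (378,160). I'll zoom in.

Run:
```python
from h import *
f=np.load("w1.npz")["f"]
crop(f,90,85,125,115,6,"pics/w1m.png"); crop(f,240,0,190,192,4,"pics/w1d.png")
```

```text
(no output)
```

View pics/w1m.png

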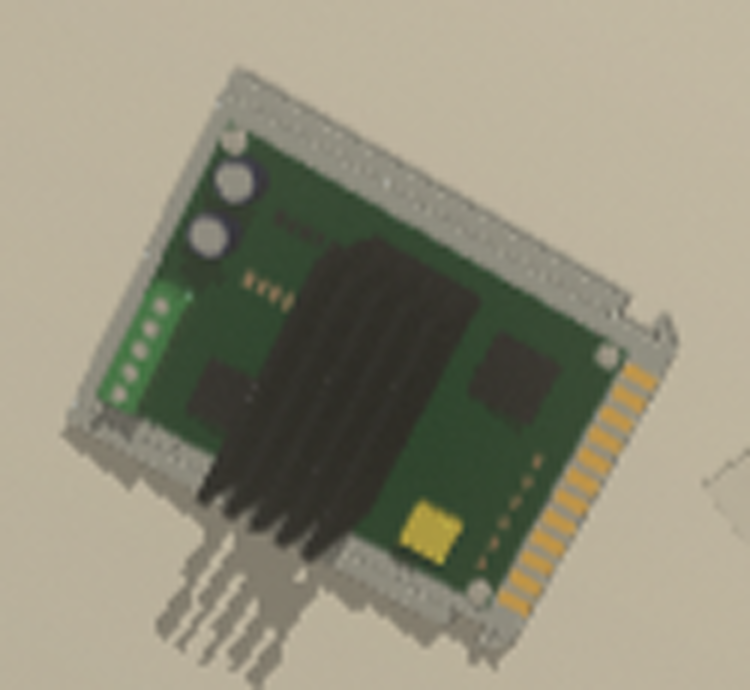

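View pics/w1d.png

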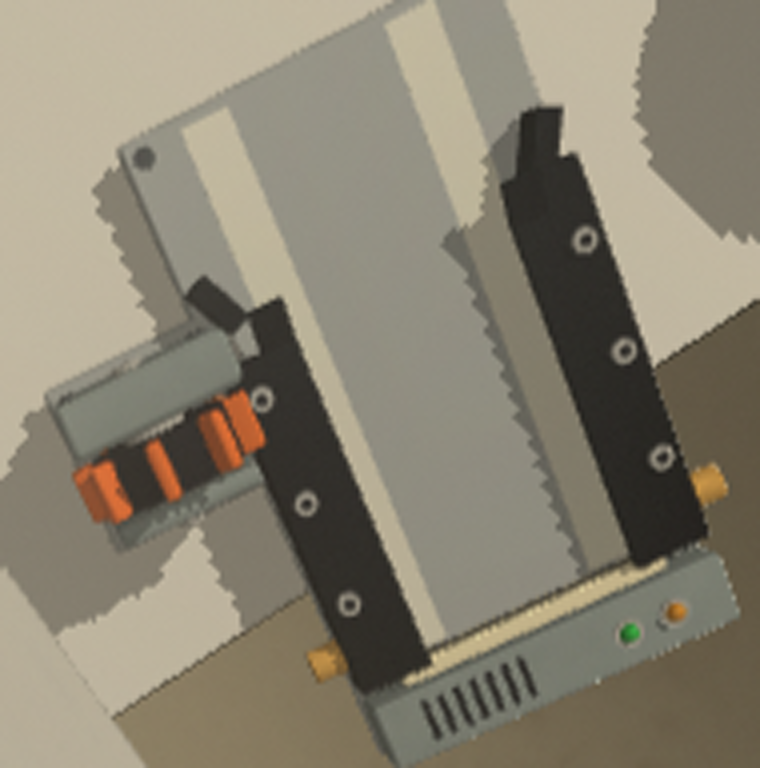

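```bash
cat >> h.py <<'E'
def load(n):
    d=np.load(n); return (d["f"],d["K"],d["R"],d["t"])
def line(a,b): return np.cross([*a,1],[*b,1])
def isect(l,m):
    p=np.cross(l,m); return p[:2]/p[2]
E
python3 - <<'E'
from h import *
c=load("w1.npz")
def M(p,z): return onz(c,(90+(p[0]+.5)/6-.5,85+(p[1]+.5)/6-.5),z)*1000
def D(p,z): return onz(c,(240+(p[0]+.5)/4-.5,(p[1]+.5)/4-.5),z)*1000
top=line((250,80),(620,293)); tail=line((226,90),(75,412)); nose=line((674,350),(514,638)); bot=line((85,424),(440,618))
q=[M(isect(a,b),.008) for a,b in [(top,tail),(top,nose),(bot,nose),(bot,tail)]]
q=np.array(q); print(np.round(q,1)); print("L",[np.linalg.norm(q[i]-q[(i+1)%4]).round(1) for i in range(4)]); a=(q[1]+q[2]-q[0]-q[3]); b=q[0]-q[3]+q[1]-q[2]
print("mod c",q.mean(0),"yaw",np.degrees(np.arctan2(a[1],a[0])),"b",np.degrees(np.arctan2(b[1],b[0])))
i1=np.array([D((283,302),.026),D((430,658),.026)]); i2=np.array([D((503,187),.026),D((634,563),.026)])
for i in (i1,i2):
    v=i[1]-i[0]; print(np.round(i,1),"yaw",np.degrees(np.arctan2(v[1],v[0])),np.linalg.norm(v))
for z in (.02,.026):
  s=np.array([D(p,z) for p in [(262,399),(306,503),(349,603),(585,240),(624,351),(661,457)]]); print(np.round(s,1))
  v=s[2]-s[0];w=s[5]-s[3];print(np.degrees(np.arctan2(v[1],v[0])),np.degrees(np.arctan2(w[1],w[0])), np.degrees(np.arctan2(*(s[3]-s[0])[1::-1]))-90,np.linalg.norm(s[3]-s[0]),np.linalg.norm(v))
print("apron corner",D((120,150),.008),"side",D((183,288),.008))
print("strips",np.round([D(p,.008) for p in [(183,130),(232,109),(385,22)]],1))
print("boxcorners",[D(p,.024) for p in [(358,695),(740,605),(400,768),(712,545)]])
E
```

```text
[[ 393.3 -102.5    8. ]
 [ 490.7  -86.1    8. ]
 [ 503.6 -163.8    8. ]
 [ 406.6 -179.9    8. ]]
L [np.float64(98.8), np.float64(78.8), np.float64(98.3), np.float64(78.5)]
mod c [ 448.53895696 -133.08217387    8.        ] yaw 9.457307375527513 b 99.56159956730122
[[536.5  47.9  26. ]
 [637.    2.9  26. ]] yaw -24.132826416151357 110.08206217704826
[[561.5 106.9  26. ]
 [662.1  60.4  26. ]] yaw -24.81453571377255 110.84141094312008
[[ 5.504e+02  2.580e+01  2.000e+01]
 [ 5.797e+02  1.250e+01  2.000e+01]
 [ 6.093e+02 -6.000e-01  2.000e+01]
 [ 5.894e+02  1.135e+02  2.000e+01]
 [ 6.189e+02  1.003e+02  2.000e+01]
 [ 6.483e+02  8.710e+01  2.000e+01]]
-24.064091054331637 -24.117190497086035 -23.956097453927526 95.99578129509989 64.5671236683347
[[ 5.495e+02  2.530e+01  2.600e+01]
 [ 5.785e+02  1.230e+01  2.600e+01]
 [ 6.076e+02 -6.000e-01  2.600e+01]
 [ 5.879e+02  1.118e+02  2.600e+01]
 [ 6.170e+02  9.880e+01  2.600e+01]
 [ 6.460e+02  8.580e+01  2.600e+01]]
-24.064091054331605 -24.117190497086046 -23.956097453927597 94.56542508932002 63.60506070283365
apron corner [476.73257309  50.50368947   8.        ] side [514.17634172  34.68124626   8.        ]
strips [[486.7  65.5   8. ]
 [493.5  78.1   8. ]
 [510.6 120.6   8. ]]
boxcorners [array([629.28548061, -18.84440819,  24.        ]), array([695.59292107,  72.12798194,  24.        ]), array([654.65679895, -27.08915269,  24.        ]), array([676.32054118,  78.6830784 ,  24.        ])]
```

>>> send_rows([
  [8,-10,0,3,0,0],
  [28,-30,0,8,0,0],
  [55,-52,0,14,0,0],
  [85,-78,0,20,0,0],
  [115,-98,-1,25,0,0],
  [138,-110,-1,29,0,0],
  [155,-116,-1,30,0,0],
  [160,-118,-1,30,0,0],
  [160,-118,-1,30,0,0],
  [160,-118,-1,30,0,0],
])

```text
clock: 2.9
tcp_pos: [0.449, -0.1338, 0.121]
orientation: [0.541, 0.456, 0.54, -0.456]
wrist_force: [0.8, -0.6, 0.1]
finger_gap: 0.0798
```

Run:
```python
from h import *
c=cam("wrist"); cv2.imwrite("pics/w2.png",c[0]); np.savez("w2.npz",f=c[0],K=c[1],R=c[2],t=c[3]); s=get_state(); print(s["tcp_pos"],rot(),s["qvel"],s["clock"],s["joint_pos"])
```

```text
[ 0.44910889 -0.13370011  0.1210598 ] [[ 1.41878848e-03  9.85761044e-01  1.68146217e-01]
 [-7.62687236e-04  1.68147404e-01 -9.85761568e-01]
 [-9.99998703e-01  1.27034418e-03  9.90392966e-04]] [ 0.00511374  0.00210424  0.00072391 -0.00176739  0.00026548 -0.00162577] 2.95 [-4.60878472e-01  1.74485810e-01 -4.16695276e-01  9.78005291e-01
 -5.21250702e-05  9.40968292e-01]
```

View pics/w2.png

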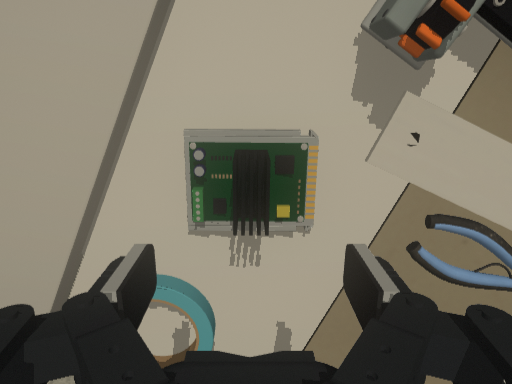

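The module now sits square in the wrist view, with its plate from (185,130) to (318,228) and the sink around (251,192). I'll take a finer measurement.

Run:
```python
from h import *
f=np.load("w2.npz")["f"]
crop(f,175,120,155,120,5,"pics/w2m.png")
```

```text
(no output)
```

View pics/w2m.png

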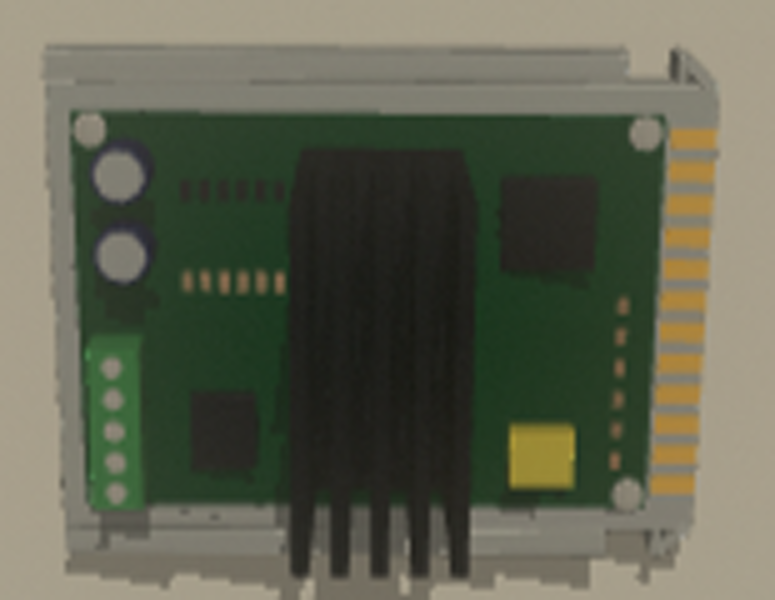

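Run:
```python
from h import *
c=load("w2.npz")
def M(p,z): return onz(c,(175+(p[0]+.5)/5-.5,120+(p[1]+.5)/5-.5),z)*1000
s=np.array([M(p,.048) for p in [(290,205),(476,205),(471,577),(290,577)]])
print(np.round(s,1),s.mean(0),[np.linalg.norm(s[i]-s[(i+1)%4]).round(1) for i in range(4)])
for z in (.002,.008):
  q=np.array([M(p,z) for p in [(44,47),(716,47),(692,552),(66,552)]])
  a=(q[1]+q[2]-q[0]-q[3]); print(z,q.mean(0),[np.linalg.norm(q[i]-q[(i+1)%4]).round(1) for i in range(4)],np.degrees(np.arctan2(a[1],a[0])))
b=np.array([M(p,.0095) for p in [(70,110),(667,118),(650,508),(90,508)]]);a=(b[1]+b[2]-b[0]-b[3]);print("board",b.mean(0),np.degrees(np.arctan2(a[1],a[0])))
r=[M(p,.009) for p in [(90,130),(645,133),(627,494)]]; print(r)
```

```text
[[ 432.7 -110.5   48. ]
 [ 456.  -106.5   48. ]
 [ 464.7 -157.    48. ]
 [ 440.6 -161.1   48. ]] [ 448.50597495 -133.74997287   48.        ] [np.float64(23.6), np.float64(51.2), np.float64(24.5), np.float64(51.2)]
0.002 [ 448.48963865 -134.75184434    2.        ] [np.float64(100.6), np.float64(81.8), np.float64(102.2), np.float64(81.9)] 9.66598052216945
0.008 [ 448.19511025 -133.11567918    8.        ] [np.float64(98.3), np.float64(80.0), np.float64(99.8), np.float64(80.0)] 9.66598052216947
board [ 446.79901774 -134.09407926    9.5       ] 9.281402105618813
[array([ 401.31980748, -112.7666017 ,    9.        ]), array([482.2546915 , -99.43871936,   9.        ]), array([ 491.56875957, -155.83239394,    9.        ])]
```

>>> send_rows([
  [10,0,0,0,0,0],
  [30,0,0,0,0,0],
  [55,0,0,0,0,0],
  [78,0,0,0,0,0],
  [92,0,0,0,0,0],
  [98,0,0,0,0,0],
  [98,0,0,0,0,0],
  [98,0,0,0,0,0],
  [98,0,0,0,0,0],
  [98,0,0,0,0,0],
])

```text
clock: 4.2
tcp_pos: [0.4488, -0.1336, 0.0227]
orientation: [0.541, 0.456, 0.54, -0.456]
wrist_force: [-0.5, 0.1, -0.3]
finger_gap: 0.0797
```

>>> send_rows([
  [0,0,0,0,0,0],
  [0,0,0,0,0,0],
  [0,0,0,0,0,0],
  [0,0,0,0,0,0],
  [0,0,0,0,0,0],
  [0,0,0,0,0,0],
  [0,0,0,0,0,0],
  [0,0,0,0,0,0],
  [0,0,0,0,0,0],
  [0,0,0,0,0,0],
], claw=10, newtons=80)

```text
clock: 5.45
tcp_pos: [0.4488, -0.1335, 0.0227]
orientation: [0.541, 0.456, 0.54, -0.456]
wrist_force: [-0.0, 0.3, 5.6]
finger_gap: 0.0227
```

Run:
```python
from h import *
c=cam("wrist"); cv2.imwrite("pics/w3.png",c[0]); s=get_state(); print(s["tcp_pos"],rot(),s["clock"],s["joint_pos"],s["wrist_force"],s["finger_gap"])
```

```text
[ 0.44881257 -0.1334964   0.02263968] [[ 7.15982392e-04  9.85718849e-01  1.68397859e-01]
 [-3.28660095e-04  1.68398125e-01 -9.85719008e-01]
 [-9.99999690e-01  6.50411797e-04  4.44536543e-04]] 5.5 [-4.60818167e-01  2.85298457e-01 -5.53371192e-01  7.31339232e-01
  2.40065992e-05  9.40773917e-01] [-0.22653162 -0.30356289  4.6197932 ] 0.022676509832808268
```

View pics/w3.png

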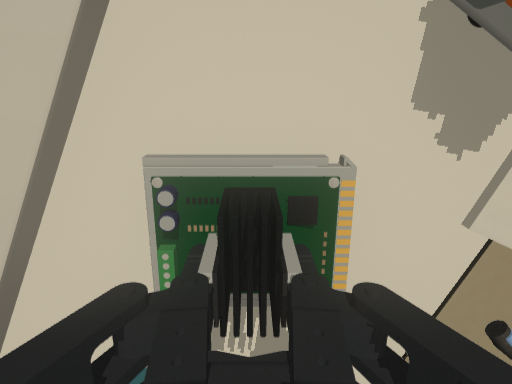

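The grip holds (gap 22.7 mm). Next I'll lift clear of the wheel and carry it over the apron with the yaw matched.

>>> send_rows([
  [-15,0,0,0,0,0],
  [-45,0,0,0,0,0],
  [-75,5,-15,2,0,0],
  [-88,15,-48,7,0,0],
  [-90,29,-90,13,0,0],
  [-90,44,-138,20,0,0],
  [-90,59,-182,27,0,0],
  [-90,70,-216,32,0,0],
  [-90,75,-232,33.7,0,0],
  [-90,75,-232,33.7,0,0],
], newtons=100)

```text
clock: 6.75
tcp_pos: [0.4824, 0.1089, 0.1111]
orientation: [-0.385, -0.592, -0.386, 0.593]
wrist_force: [-0.6, 0.0, -3.1]
finger_gap: 0.0222
```

Run:
```python
from h import *
s=get_state(); r=rot();print(s["tcp_pos"],r,np.degrees(np.arctan2(r[1,1],r[0,1])),s["clock"],s["wrist_force"],s["finger_gap"])
```

```text
[0.48240496 0.10893969 0.11113406] [[-2.30860432e-03  9.14525455e-01 -4.04521771e-01]
 [-2.86403461e-04 -4.04523437e-01 -9.14527587e-01]
 [-9.99997294e-01 -1.99542590e-03  1.19580781e-03]] -23.861317130370956 6.75 [-0.59409819  0.04453781 -3.07879865] 0.022219147515810892
```

>>> send_rows([
  [8,0,0,0,0,0],
  [25,0,0,0,0,0],
  [45,0,0,0,0,0],
  [62,0,0,0,0,0],
  [73,0,0,0,0,0],
  [77,0,0,0,0,0],
  [77,0,0,0,0,0],
  [77,0,0,0,0,0],
  [77,0,0,0,0,0],
  [77,0,0,0,0,0],
])

```text
clock: 8.0
tcp_pos: [0.4836, 0.108, 0.0356]
orientation: [0.385, 0.593, 0.385, -0.593]
wrist_force: [-0.6, 0.4, -3.4]
finger_gap: 0.0225
```

Run:
```python
from h import *
c=cam("wrist"); cv2.imwrite("pics/w4.png",c[0]); np.savez("w4.npz",f=c[0],K=c[1],R=c[2],t=c[3]);s=get_state(); r=rot();print(s["tcp_pos"],r,np.degrees(np.arctan2(r[1,1],r[0,1])),s["clock"],s["wrist_force"],s["finger_gap"])
c=cam("top");  np.savez("t4.npz",f=c[0],K=c[1],R=c[2],t=c[3]); crop(c[0],165,135,100,120,5,"pics/t4.png")
```

```text
[0.48355608 0.10797216 0.03555584] [[ 5.79139453e-04  9.13515374e-01 -4.06803793e-01]
 [-9.89972026e-05 -4.06803807e-01 -9.13515546e-01]
 [-9.99999827e-01  5.69325331e-04 -1.45160668e-04]] -24.004216578264902 8.05 [-0.42164996  0.67726142 -3.84915011] 0.02243797288815522
```

View pics/w4.png

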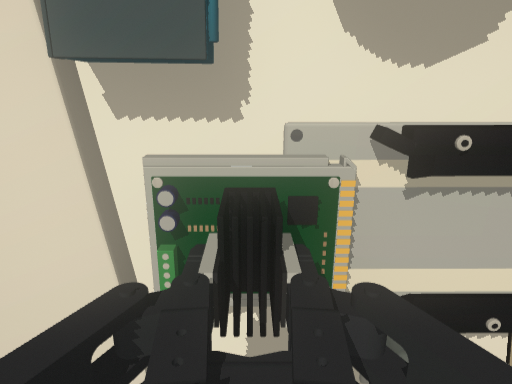

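View pics/t4.png

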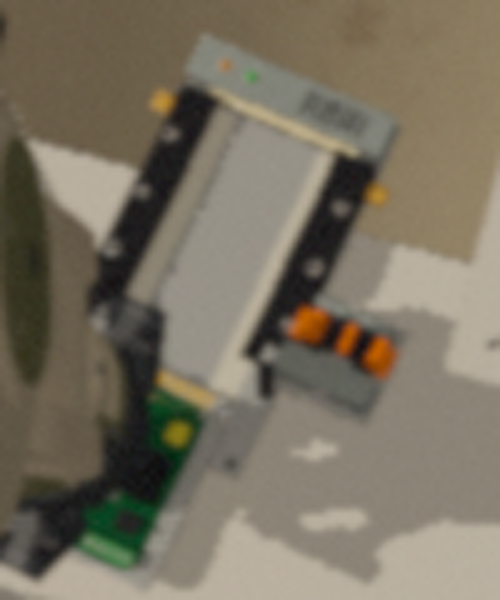

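In the wrist view the module's +y edge is at row 156, the apron's +y edge at row 122 and the left rail's inner edge at row 177. The right rail's inner edge is at row 294, and the gold nose is at column 347. I'll compute the lateral offset from these.

Run:
```python
from h import *
f=np.load("w4.npz")["f"]
crop(f,270,110,242,90,3.3,"pics/w4a.png"); crop(f,330,250,182,100,4,"pics/w4b.png")
g=cv2.cvtColor(f,cv2.COLOR_BGR2GRAY)
for col in (300,315,430,480,500): print(col,[int(v) for v in g[115:200,col]][:85])
```

```text
300 [218, 218, 217, 217, 218, 218, 209, 178, 174, 181, 176, 172, 169, 170, 165, 142, 104, 103, 102, 102, 101, 100, 99, 99, 110, 144, 169, 168, 167, 167, 167, 167, 168, 166, 167, 167, 166, 166, 165, 156, 143, 143, 149, 170, 164, 165, 164, 162, 162, 161, 155, 148, 174, 163, 161, 162, 161, 161, 161, 162, 153, 121, 69, 68, 68, 67, 66, 66, 66, 66, 66, 66, 64, 64, 64, 63, 62, 62, 62, 62, 58, 49, 49, 47, 47]
315 [218, 218, 217, 217, 217, 218, 209, 178, 175, 181, 175, 171, 169, 169, 169, 169, 169, 169, 169, 168, 168, 168, 167, 167, 168, 167, 168, 167, 168, 167, 168, 166, 167, 166, 166, 167, 166, 166, 164, 155, 142, 141, 149, 168, 165, 164, 164, 162, 162, 161, 156, 151, 174, 163, 162, 162, 161, 161, 160, 161, 154, 119, 69, 69, 67, 68, 67, 67, 67, 65, 67, 66, 65, 65, 65, 64, 65, 64, 63, 64, 61, 51, 49, 49, 48]
430 [215, 215, 216, 216, 216, 215, 206, 171, 169, 156, 69, 51, 51, 51, 54, 52, 51, 50, 49, 49, 49, 49, 48, 47, 48, 48, 47, 46, 46, 46, 46, 45, 45, 44, 46, 43, 43, 43, 43, 43, 41, 41, 41, 41, 41, 41, 41, 42, 40, 40, 41, 42, 41, 41, 40, 40, 40, 40, 41, 42, 49, 92, 143, 143, 143, 143, 143, 143, 143, 143, 143, 138, 121, 115, 115, 115, 115, 114, 115, 115, 129, 162, 162, 163, 162]
480 [215, 215, 214, 215, 215, 214, 205, 173, 169, 154, 62, 39, 40, 42, 43, 39, 41, 40, 41, 40, 40, 39, 38, 38, 40, 38, 38, 37, 38, 37, 36, 35, 37, 36, 36, 35, 36, 35, 34, 34, 34, 34, 35, 35, 35, 34, 36, 34, 34, 34, 35, 33, 33, 35, 34, 33, 33, 34, 33, 34, 66, 121, 142, 142, 143, 143, 142, 141, 144, 141, 141, 137, 118, 113, 112, 112, 113, 129, 162, 162, 162, 161, 161, 161, 162]
500 [214, 214, 215, 214, 214, 214, 204, 170, 169, 149, 35, 36, 36, 37, 38, 37, 38, 36, 37, 37, 37, 36, 37, 36, 35, 34, 36, 34, 36, 33, 35, 34, 34, 33, 34, 32, 32, 33, 32, 34, 31, 31, 32, 33, 32, 33, 30, 30, 31, 32, 32, 31, 32, 30, 31, 32, 32, 30, 33, 30, 65, 121, 141, 142, 142, 142, 142, 142, 142, 141, 142, 137, 118, 113, 112, 112, 111, 113, 112, 113, 130, 161, 160, 161, 161]
```

View pics/w4a.png

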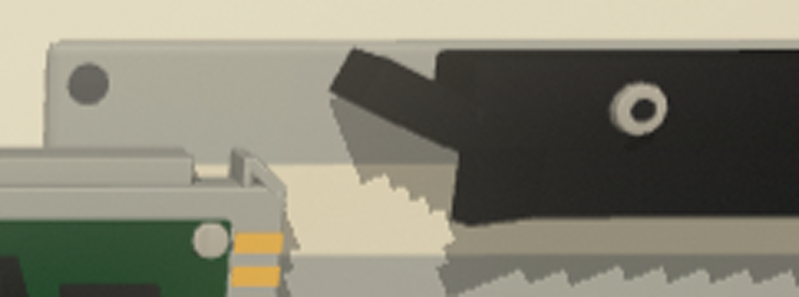

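View pics/w4b.png

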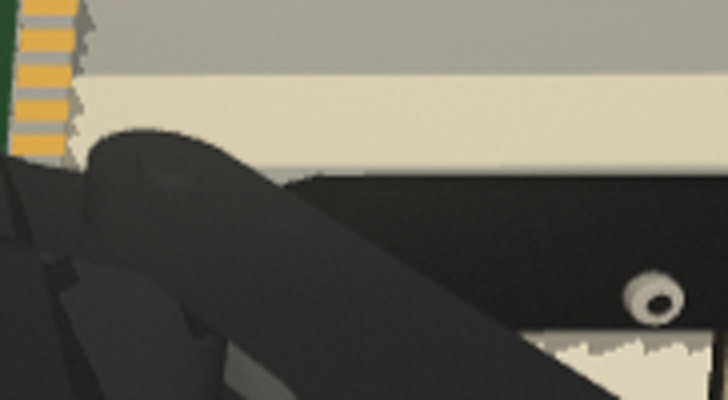

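Run:
```python
from h import *
c=load("w4.npz")
a=np.radians(-24.05); e=np.array([np.cos(a),np.sin(a)]); u=np.array([-e[1],e[0]]); O=np.array([606.6,52.4])
def dk(p,z,cc=c):
    w=onz(cc,p,z)*1000; return np.round([(w[:2]-O)@e,(w[:2]-O)@u],2)
print("tcp",[(np.array([483.56,107.97])-O)@e,(np.array([483.56,107.97])-O)@u])
s=[dk(p,.008) for p in [(420,159.4),(420,187.3),(420,268.5),(420,291.5)]];print("strips",s, (s[0]+s[3])/2,(s[1]+s[2])/2)
print("rails z26",dk((450,175.6),.026),dk((450,293.8),.026)); print("screws(.024)",dk((463.5,143),.024),dk((493.5,324.5),.024))
print("yaw check: rail inner", dk((425,176),.026),dk((505,175.7),.026), "apron",dk((300,122),.008),dk((490,122),.008))
for z in (.0135,.017,.0205): print("mod +y edge",z,dk((160,155),z),dk((320,155),z))
print("nose corner", dk((352,185),.0205),dk((355,170),.0205),"contacts",dk((348,181),.021),dk((346,288.8),.021))
print("apron front",dk((284,140),.008),"rail front", dk((407,165),.026))
c2=load("w2.npz"); 
def md(p,z):
    q=(175+(p[0]+.5)/5-.5,120+(p[1]+.5)/5-.5); w=onz(c2,q,z)*1000; b=np.radians(9.6); 
    d=w[:2]-np.array([448.8,-133.6]); return np.round([d@[np.cos(b),np.sin(b)],d@[-np.sin(b),np.cos(b)]],2)
print("w2: edge+y",md((300,47),.0005),md((300,47),.008),"-y",md((300,553),.008),"contacts",md((690,130),.008),md((670,494),.008),"sink ends",md((380,205),.048),md((380,577),.048))
```

```text
tcp [np.float64(-135.00556601341322), np.float64(0.6030301799505833)]
strips [array([-50.53,  36.09]), array([-48.48,  21.58]), array([-41.91, -24.91]), array([-39.87, -39.38])] [-45.2    -1.645] [-45.195  -1.665]
rails z26 [-44.94  32.39] [-34.76 -28.94]
screws(.024) [-40.21  46.89] [ -7.55 -48.71]
yaw check: rail inner [-56.22  32.2 ] [-20.05  32.37] apron [-111.21   54.47] [-19.25  54.55]
mod +y edge 0.0135 [-178.71   39.29] [-101.71   39.35]
mod +y edge 0.017 [-177.79   39.98] [-102.44   40.04]
mod +y edge 0.0205 [-176.88   40.66] [-103.16   40.72]
nose corner [-87.19  26.36] [-86.41  33.64] contacts [-89.39  28.45] [-85.69 -29.32]
apron front [-118.7    45.74] rail front [-65.03  37.28]
w2: edge+y [-12.54  39.65] [-12.22  40.55] -y [-13.12 -39.59] contacts [45.49 28.39] [ 45.41 -29.44] sink ends [-0.59 25.51] [ -0.49 -25.71]
```

The module lies about 1 mm toward +y of the slot's centre and has the right yaw. I'll correct that, lower it to just above the floor and start in, watching the forces.

>>> send_rows([
  [1,0,0.3,0,0,0],
  [3,0,0.7,0,0,0],
  [4.3,0,1,0,0,0],
  [4.3,3,1,0,0,0],
  [4.3,7,1,0,0,0],
  [4.3,11,1,0,0,0],
  [4.3,15,1,0,0,0],
  [4.3,18,1,0,0,0],
  [4.3,20,1,0,0,0],
  [4.3,20,1,0,0,0],
])

```text
clock: 9.35
tcp_pos: [0.5035, 0.0992, 0.0337]
orientation: [0.386, 0.595, 0.384, -0.591]
wrist_force: [-2.5, 1.1, 14.9]
finger_gap: 0.0223
```

```bash
cat >> h.py <<'E'
a_=np.radians(-24.05); E_=np.array([np.cos(a_),np.sin(a_)]); U_=np.array([-E_[1],E_[0]]); O_=np.array([606.6,52.4])
def st():
    s=get_state(); r=rot(); p=s["tcp_pos"]*1000; d=p[:2]-O_; F=s["wrist_force"]
    print("t",s["clock"],"dock",np.round([d@E_,d@U_,p[2]],2),"yaw",np.degrees(np.arctan2(r[1,1],r[0,1])).round(2),"F",np.round([F[:2]@E_,F[:2]@U_,F[2]],1),"M",np.round(s["ft_torque"],2),"gap",round(s["finger_gap"]*1000,2),"xax",np.round(r[:,0],4))
E
python3 - <<'E'
from h import *
st()
E
```

```text
t 9.35 dock [-113.2     0.72   33.67] yaw -24.0 F [-2.8 -0.1 14.9] M [0.09 0.66 0.04] gap 22.28 xax [ 5.e-03  7.e-04 -1.e+00]
```

Run:
```python
from h import *
c=cam("wrist"); cv2.imwrite("pics/w5.png",c[0]); np.savez("w5.npz",f=c[0],K=c[1],R=c[2],t=c[3]); st()
c=cam("scene"); crop(c[0],150,180,140,110,5,"pics/s5.png"); st()
```

```text
t 9.4 dock [-113.2     0.74   33.7 ] yaw -24.0 F [-2.3 -0.8 14.3] M [ 0.08  0.65 -0.03] gap 22.35 xax [ 5.1e-03  6.0e-04 -1.0e+00]
t 9.45 dock [-113.2     0.72   33.68] yaw -24.0 F [-3.3  0.9 14.3] M [0.12 0.64 0.02] gap 22.15 xax [ 5.1e-03  6.0e-04 -1.0e+00]
```

View pics/w5.png

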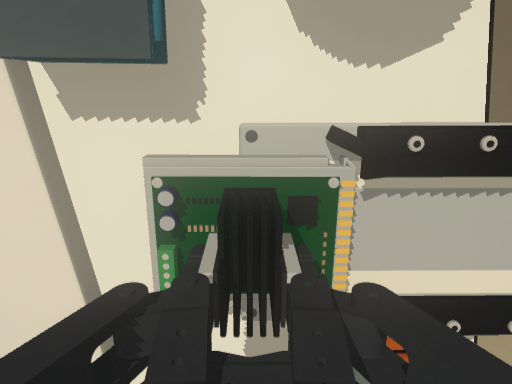

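View pics/s5.png

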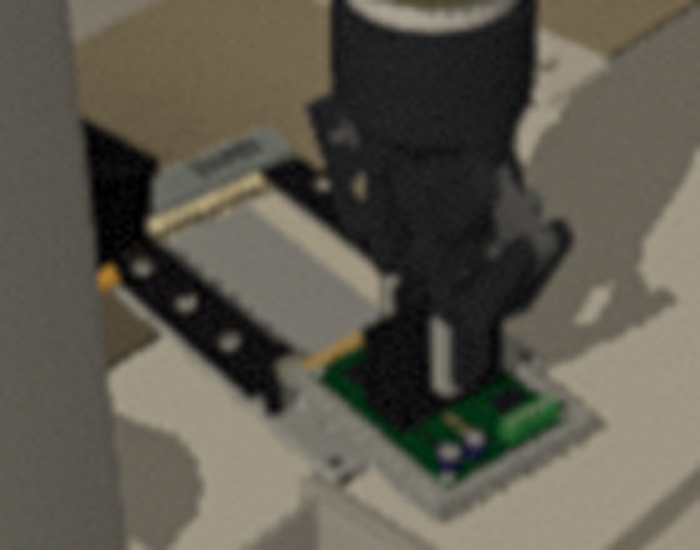

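There is contact already, with about 18 N upward at TCP z 33.7, so the floor is higher relative to the grasp than I expected. I'll back up a little and find the height by force.

>>> send_rows([
  [-1,-1,0,0,0,0],
  [-2,-2,0,0,0,0],
  [-3,-2,0,0,0,0],
  [-4,-2,0,0,0,0],
  [-4,-2,0,0,0,0],
  [-4,-2,0,0,0,0],
  [-4,-2,0,0,0,0],
  [-4,-2,0,0,0,0],
  [-4,-2,0,0,0,0],
  [-4,-2,0,0,0,0],
])

```text
clock: 10.7
tcp_pos: [0.4994, 0.0997, 0.035]
orientation: [0.385, 0.593, 0.385, -0.593]
wrist_force: [-0.1, 0.5, -4.3]
finger_gap: 0.0223
```

Run:
```python
from h import *
st()
c=cam("wrist"); cv2.imwrite("pics/w6.png",c[0]); np.savez("w6.npz",f=c[0],K=c[1],R=c[2],t=c[3]); st()
a=cv2.imread("pics/w3.png");b=np.load("w4.npz")["f"];d=np.load("w5.npz")["f"];e=c[0]
for im in (a,b,d,e):
    g=cv2.cvtColor(im,cv2.COLOR_BGR2GRAY).astype(int)
    print("col240",g[150:182,200].tolist(),"row165",g[165,138:152].tolist(), "gold r200", (im[215,330:365,2].astype(int)-im[215,330:365,0]).tolist())
```

```text
t 10.7 dock [-117.14   -0.52   34.98] yaw -24.01 F [-0.3  0.4 -4.3] M [0.02 0.01 0.01] gap 22.31 xax [ 1.e-04 -1.e-04 -1.e+00]
t 10.75 dock [-117.14   -0.51   34.99] yaw -24.01 F [ 0.3 -0.7 -3.4] M [0.04 0.02 0.06] gap 22.14 xax [ 1.e-04 -1.e-04 -1.e+00]
col240 [183, 181, 182, 179, 161, 131, 131, 137, 149, 147, 146, 145, 144, 144, 145, 137, 131, 158, 146, 144, 144, 143, 144, 144, 145, 137, 107, 64, 62, 62, 61, 61] row165 [183, 183, 182, 181, 167, 144, 141, 139, 139, 139, 139, 140, 140, 139] gold r200 [1, 1, 1, 3, 2, 2, 3, 12, 50, 120, 120, 120, 119, 119, 119, 120, 119, 120, 120, 119, 120, 118, 92, 32, 32, 32, 32, 32, 33, 33, 33, 33, 33, 32, 33]
col240 [217, 216, 216, 212, 188, 144, 144, 151, 169, 166, 164, 163, 163, 163, 163, 156, 147, 176, 164, 163, 162, 162, 162, 163, 163, 155, 124, 75, 73, 73, 72, 72] row165 [217, 217, 218, 217, 208, 162, 158, 159, 158, 157, 158, 159, 158, 158] gold r200 [-2, -1, 0, -1, -1, -1, 1, 14, 58, 135, 134, 135, 134, 136, 135, 134, 135, 135, 134, 134, 135, 133, 98, 15, 15, 17, 18, 18, 18, 18, 18, 17, 18, 18, 18]
col240 [217, 217, 217, 217, 203, 147, 147, 153, 174, 169, 168, 168, 167, 167, 166, 161, 159, 180, 169, 167, 167, 166, 167, 166, 166, 159, 125, 75, 74, 73, 73, 73] row165 [219, 219, 219, 218, 209, 169, 164, 165, 165, 165, 166, 165, 164, 164] gold r200 [-2, -2, -2, -2, -1, -1, 1, 15, 78, 138, 137, 137, 137, 137, 137, 137, 137, 137, 137, 136, 137, 136, 101, 13, 14, 14, 15, 18, 19, 18, 17, 18, 18, 18, 19]
col240 [218, 218, 218, 215, 188, 148, 147, 152, 173, 168, 169, 168, 167, 166, 167, 159, 151, 178, 168, 166, 166, 166, 166, 166, 166, 158, 126, 75, 74, 73, 72, 73] row165 [219, 219, 219, 218, 209, 166, 163, 162, 161, 162, 161, 162, 162, 163] gold r200 [-2, -2, -1, -1, -1, -1, 1, 15, 60, 136, 137, 136, 137, 137, 136, 136, 136, 137, 136, 136, 136, 136, 101, 14, 13, 15, 16, 18, 17, 18, 18, 17, 18, 18, 18]
```

No slip in the grip, and the floor contact is at a TCP height of about 33.7. I'll enter at 34.3, centred.

>>> send_rows([
  [0.6,1,0,0,0,0],
  [0.6,4,0,0,0,0],
  [0.6,7,0,0,0,0],
  [0.6,10,0,0,0,0],
  [0.6,13,0,0,0,0],
  [0.6,16,0,0,0,0],
  [0.6,19,0,0,0,0],
  [0.6,22,0,0,0,0],
  [0.6,24,0,0,0,0],
  [0.6,25,0,0,0,0],
])

```text
clock: 12.0
tcp_pos: [0.5224, 0.0895, 0.0344]
orientation: [0.385, 0.593, 0.385, -0.593]
wrist_force: [1.1, 1.0, -2.8]
finger_gap: 0.0221
```

Run:
```python
from h import *
st()
c=cam("wrist"); cv2.imwrite("pics/w7.png",c[0]); np.savez("w7.npz",f=c[0],K=c[1],R=c[2],t=c[3]); st()
```

```text
t 12.0 dock [-92.02  -0.46  34.37] yaw -24.01 F [ 0.6  1.4 -2.8] M [ 0.1   0.   -0.01] gap 22.14 xax [ 1.e-04  1.e-04 -1.e+00]
t 12.05 dock [-91.95  -0.44  34.37] yaw -24.01 F [-0.3  0.6 -3.3] M [ 0.1  -0.06  0.02] gap 22.0 xax [ 2.e-04  0.e+00 -1.e+00]
```

View pics/w7.png

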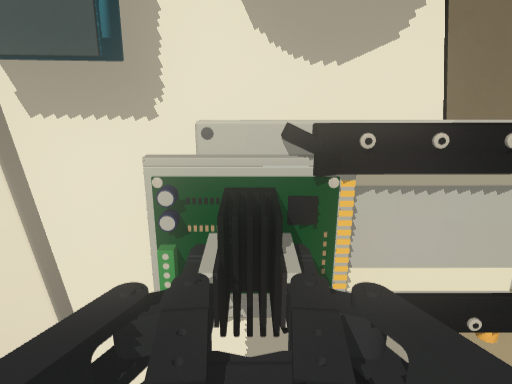

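The nose is in the slot under the roofs with no force. I'll slide on to just short of the plungers.

>>> send_rows([
  [0,3,0,0,0,0],
  [0,9,0,0,0,0],
  [0,17,0,0,0,0],
  [0,26,0,0,0,0],
  [0,35,0,0,0,0],
  [0,44,0,0,0,0],
  [0,53,0,0,0,0],
  [0,61,0,0,0,0],
  [0,67,0,0,0,0],
  [0,70,0,0,0,0],
])

```text
clock: 13.3
tcp_pos: [0.5866, 0.061, 0.0344]
orientation: [0.385, 0.593, 0.385, -0.593]
wrist_force: [0.6, 2.7, -3.7]
finger_gap: 0.0222
```

Run:
```python
from h import *
st()
```

```text
t 13.3 dock [-21.77  -0.32  34.37] yaw -24.01 F [-0.5  2.7 -3.7] M [ 0.48 -0.08  0.03] gap 22.22 xax [ 2.e-04  2.e-04 -1.e+00]
```

>>> send_rows([
  [0,2,-0.3,0,0,0],
  [0,4.5,-0.3,0,0,0],
  [0,7,-0.3,0,0,0],
  [0,9.5,-0.3,0,0,0],
  [0,11.5,-0.3,0,0,0],
  [0,13,-0.3,0,0,0],
  [0,14.5,-0.3,0,0,0],
  [0,16,-0.3,0,0,0],
  [0,17,-0.3,0,0,0],
  [0,18,-0.3,0,0,0],
])

```text
clock: 14.55
tcp_pos: [0.5999, 0.0558, 0.034]
orientation: [-0.384, -0.592, -0.387, 0.594]
wrist_force: [-7.7, 7.3, 3.1]
finger_gap: 0.0222
```

Run:
```python
from h import *
st()
```

```text
t 14.55 dock [-7.5   0.37 34.04] yaw -23.93 F [-10.    3.6   3.1] M [1.43 1.58 0.01] gap 22.19 xax [-0.0051  0.0031 -1.    ]
```

The plungers are met at −7.5 mm with 10 N. I'll press on gradually.

>>> send_rows([
  [0,1,-0.4,0,0,0],
  [-0.3,2,-0.4,0,0,0],
  [-0.3,3,-0.4,0,0,0],
  [-0.3,4,-0.4,0,0,0],
  [-0.3,5,-0.4,0,0,0],
  [-0.3,6,-0.4,0,0,0],
  [-0.3,7,-0.4,0,0,0],
  [-0.3,8,-0.4,0,0,0],
  [-0.3,8,-0.4,0,0,0],
  [-0.3,8,-0.4,0,0,0],
])

```text
clock: 15.8
tcp_pos: [0.6072, 0.0521, 0.0341]
orientation: [-0.384, -0.592, -0.387, 0.594]
wrist_force: [-8.1, 4.7, 0.8]
finger_gap: 0.022
```

Run:
```python
from h import *
st()
```

```text
t 15.8 dock [ 0.64 -0.06 34.06] yaw -23.97 F [-9.3  1.   0.8] M [1.02 1.71 0.09] gap 21.97 xax [-0.0057  0.0017 -1.    ]
```

>>> send_rows([
  [0,1,0,0,0,0],
  [0,2,0,0,0,0],
  [0,3,0,0,0,0],
  [0,4,0,0,0,0],
  [0,5,0,0,0,0],
  [0,6,0,0,0,0],
  [0,6,0,0,0,0],
  [0,6,0,0,0,0],
  [0,6,0,0,0,0],
  [0,6,0,0,0,0],
])

```text
clock: 17.05
tcp_pos: [0.6073, 0.0519, 0.0344]
orientation: [-0.381, -0.589, -0.39, 0.596]
wrist_force: [-22.7, 10.9, 14.4]
finger_gap: 0.0225
```

Run:
```python
from h import *
st()
```

```text
t 17.05 dock [ 0.86 -0.15 34.36] yaw -23.88 F [-25.1   0.7  14.4] M [ 2.17  4.3  -0.02] gap 22.46 xax [-0.0145  0.0053 -0.9999]
```

At 25 N the module no longer advances (+0.86), so it's on the hard stop. I'll relax the push, check with a picture, then release.

>>> send_rows([
  [0,-3,0,0,0,0],
  [0,-6,0,0,0,0],
  [0,-8,0,0,0,0],
  [0,-9.3,0,0,0,0],
  [0,-9.3,0,0,0,0],
  [0,-9.3,0,0,0,0],
  [0,-9.3,0,0,0,0],
  [0,-9.3,0,0,0,0],
  [0,-9.3,0,0,0,0],
  [0,-9.3,0,0,0,0],
])

```text
clock: 18.3
tcp_pos: [0.6071, 0.0524, 0.0346]
orientation: [-0.385, -0.593, -0.385, 0.593]
wrist_force: [-3.5, 1.1, -3.9]
finger_gap: 0.0222
```

Run:
```python
from h import *
st()
c=cam("wrist"); cv2.imwrite("pics/w8.png",c[0]); np.savez("w8.npz",f=c[0],K=c[1],R=c[2],t=c[3])
c=cam("top"); crop(c[0],165,135,100,120,5,"pics/t8.png")
```

```text
t 18.3 dock [ 0.48  0.17 34.65] yaw -24.01 F [-3.6 -0.4 -3.9] M [0.4  0.79 0.06] gap 22.22 xax [-2.e-04 -2.e-04 -1.e+00]
```

View pics/w8.png

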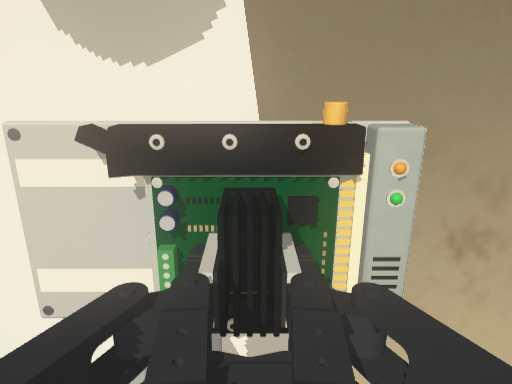

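View pics/t8.png

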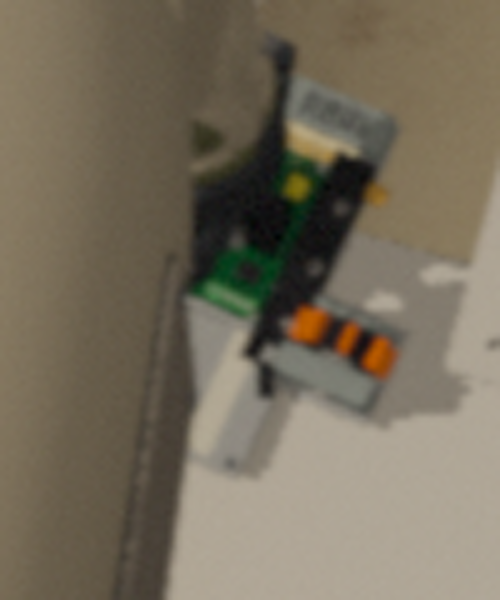

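The pictures show the module's nose against the cream stop bar at column 355. I'll release it and lift straight off.

>>> send_rows([
  [0,0,0,0,0,0],
  [0,0,0,0,0,0],
  [0,0,0,0,0,0],
  [0,0,0,0,0,0],
  [-5,0,0,0,0,0],
  [-20,0,0,0,0,0],
  [-45,0,0,0,0,0],
  [-75,0,0,0,0,0],
  [-95,0,0,0,0,0],
  [-100,0,0,0,0,0],
], claw=55)

```text
clock: 19.65
tcp_pos: [0.6086, 0.0524, 0.1374]
orientation: [0.386, 0.594, 0.384, -0.592]
wrist_force: [-0.5, 0.2, 0.2]
finger_gap: 0.0552
```

Run:
```python
from h import *
st()
c=cam("wrist"); cv2.imwrite("pics/w9.png",c[0]); np.savez("w9.npz",f=c[0],K=c[1],R=c[2],t=c[3])
```

```text
t 19.65 dock [  1.81   0.79 137.42] yaw -24.01 F [-0.5 -0.   0.2] M [-0.06  0.01  0.07] gap 55.23 xax [ 4.3e-03 -3.0e-04 -1.0e+00]
```

View pics/w9.png

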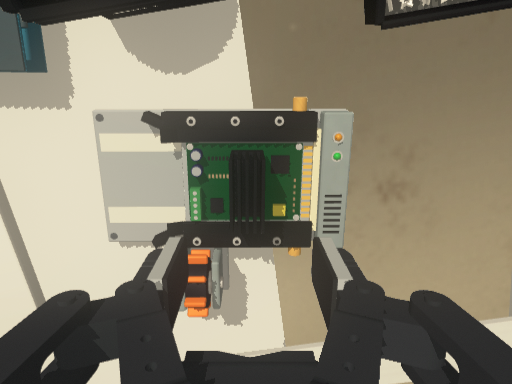

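The wrist view shows the module home, with its gold nose at column 311 against the bar at 316, and the wheel at (198,283). I'll move over the wheel with the jaws along dock y.

>>> send_rows([
  [2,-3,6,-10,0,0],
  [4,-8,16,-20,0,0],
  [7,-14,28,-30,0,0],
  [10,-20,40,-40,0,0],
  [12,-26,52,-50,0,0],
  [14,-31,63,-60,0,0],
  [16,-35,71,-70,0,0],
  [17,-38,76,-80,0,0],
  [17,-39,78,-90,0,0],
  [17,-39,78,-90,0,0],
], claw=50)

```text
clock: 20.95
tcp_pos: [0.5391, -0.003, 0.117]
orientation: [0.691, 0.148, 0.692, -0.148]
wrist_force: [0.1, 0.5, -0.2]
finger_gap: 0.05
```

Run:
```python
from h import *
st()
c=cam("wrist"); cv2.imwrite("pics/w10.png",c[0]); np.savez("w10.npz",f=c[0],K=c[1],R=c[2],t=c[3])
print(proj(c,[[*(O_+E_*x+U_*y)/1000,z/1000] for x,y,z in [(-38,-78,33),(-46,-78,59),(-46,-78,53),(-30,-78,59),(-38,-104,33)]]).round(1)); st()
```

```text
t 20.95 dock [-39.05 -78.07 116.97] yaw 65.87 F [-0.1  0.5 -0.2] M [ 0.01 -0.    0.01] gap 50.0 xax [-1.4e-03  1.0e-04 -1.0e+00]
[[252.  198.3]
 [252.2 199. ]
 [252.1 196. ]
 [252.2 223.5]
 [214.1 198.3]]
t 21.0 dock [-38.85 -77.92 117.09] yaw 65.79 F [-0.4 -0.2  0.4] M [ 0.02 -0.02 -0.06] gap 49.82 xax [-1.1e-03  1.0e-04 -1.0e+00]
```

View pics/w10.png

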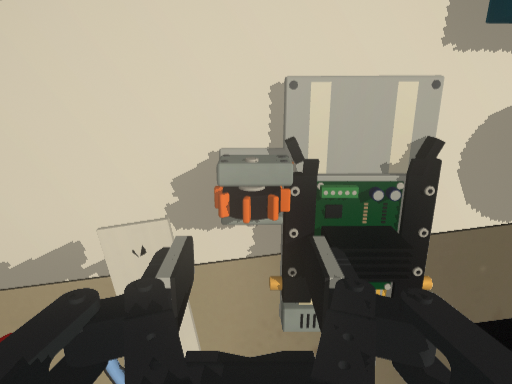

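Run:
```python
from h import *
c=load("w10.npz"); crop(c[0],200,140,110,100,7,"pics/w10w.png")
```

```text
(no output)
```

View pics/w10w.png

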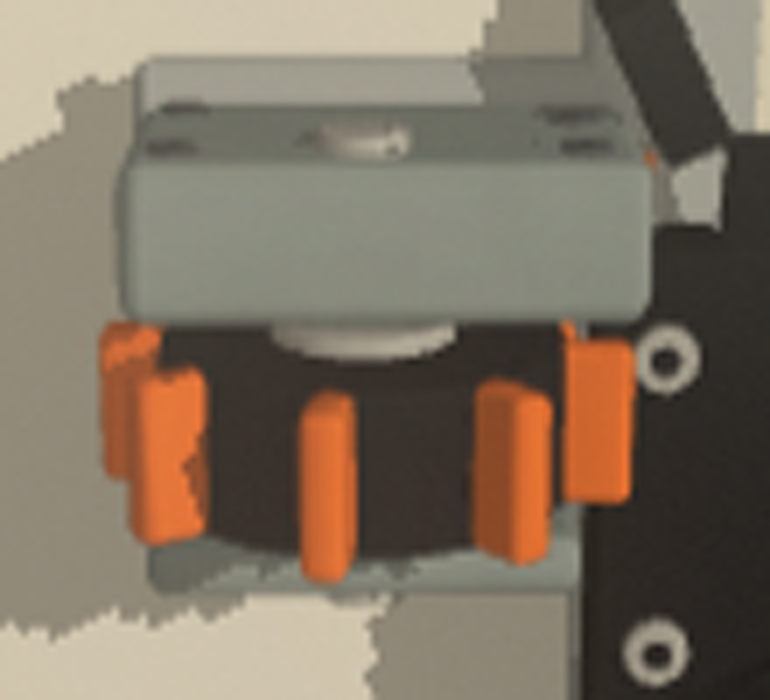

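Run:
```python
from h import *
c=load("w10.npz"); s=get_state(); r=rot(); p=s["tcp_pos"]
for d in (0,5,10,15,20,37):
    print(d,[proj(c,p+r@(np.array([-d,25,z])/1000)).round(0)[0].tolist() for z in (-11,0,11)],[proj(c,p+r@(np.array([-d,39,z])/1000)).round(0)[0].tolist() for z in (-11,11)])
crop(c[0],290,220,120,120,6,"pics/w10f.png")
c2=load("w2.npz"); crop(c2[0],330,230,120,120,6,"pics/w2f.png")
```

```text
0 [[309.0, 232.0], [308.0, 254.0], [307.0, 276.0]] [[341.0, 232.0], [337.0, 276.0]]
5 [[311.0, 236.0], [310.0, 259.0], [309.0, 281.0]] [[344.0, 236.0], [340.0, 282.0]]
10 [[313.0, 241.0], [312.0, 265.0], [311.0, 288.0]] [[347.0, 241.0], [343.0, 288.0]]
15 [[316.0, 247.0], [314.0, 271.0], [313.0, 294.0]] [[350.0, 247.0], [346.0, 294.0]]
20 [[318.0, 252.0], [316.0, 277.0], [315.0, 301.0]] [[354.0, 252.0], [349.0, 301.0]]
37 [[327.0, 275.0], [325.0, 303.0], [323.0, 330.0]] [[368.0, 275.0], [362.0, 330.0]]
```

View pics/w10f.png

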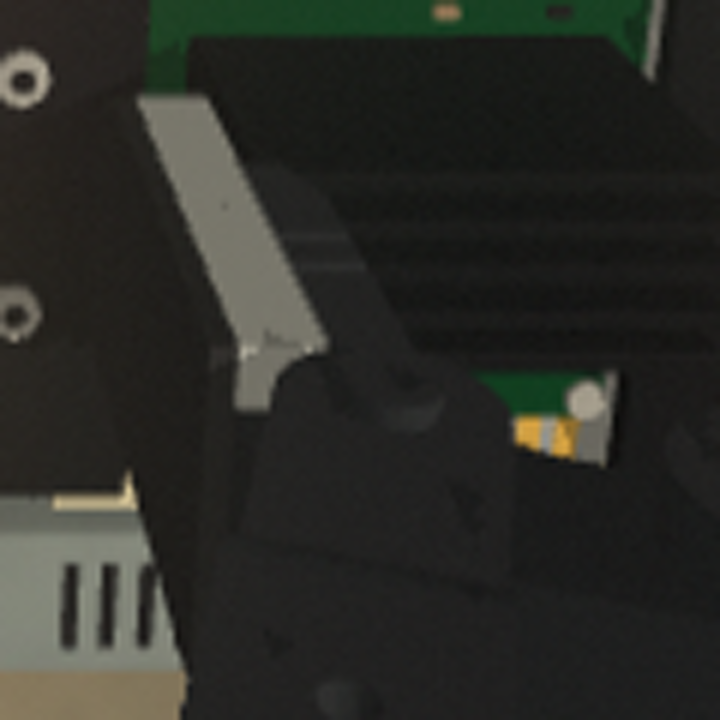

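At a 50 mm gap the fingertip sits about 5 mm behind the TCP and is only about 5 mm thick. The ridges stand at about +8° and −37° (q ≈ 0.14). I'll lower the +y finger behind the −37° ridge and start pushing.

>>> send_rows([
  [12,-3,0,0,0,0],
  [32,-3,0,0,0,0],
  [52,-3,0,0,0,0],
  [66,-3,0,0,0,0],
  [71,-3,0,0,0,0],
  [71,-3,0,0,0,0],
  [71,-5,0,0,0,0],
  [70.6,-7,0,0,0,0],
  [69.8,-9,0,0,0,0],
  [69,-11,0,0,0,0],
])

```text
clock: 22.25
tcp_pos: [0.5363, -0.0124, 0.0495]
orientation: [0.692, 0.148, 0.691, -0.146]
wrist_force: [1.3, 5.4, 3.9]
finger_gap: 0.05
```

Run:
```python
from h import *
st()
c=cam("wrist"); np.savez("w11.npz",f=c[0],K=c[1],R=c[2],t=c[3]); crop(c[0],190,100,220,170,3.6,"pics/w11.png"); st()
```

```text
t 22.25 dock [-37.8  -87.83  49.51] yaw 66.02 F [-1.   5.5  3.9] M [ 1.11 -0.31 -0.02] gap 49.96 xax [ 0.0023  0.0016 -1.    ]
t 22.3 dock [-37.75 -88.12  49.63] yaw 66.01 F [1.  4.7 3.6] M [ 0.98 -0.26  0.07] gap 50.03 xax [ 0.0022  0.0011 -1.    ]
```

View pics/w11.png

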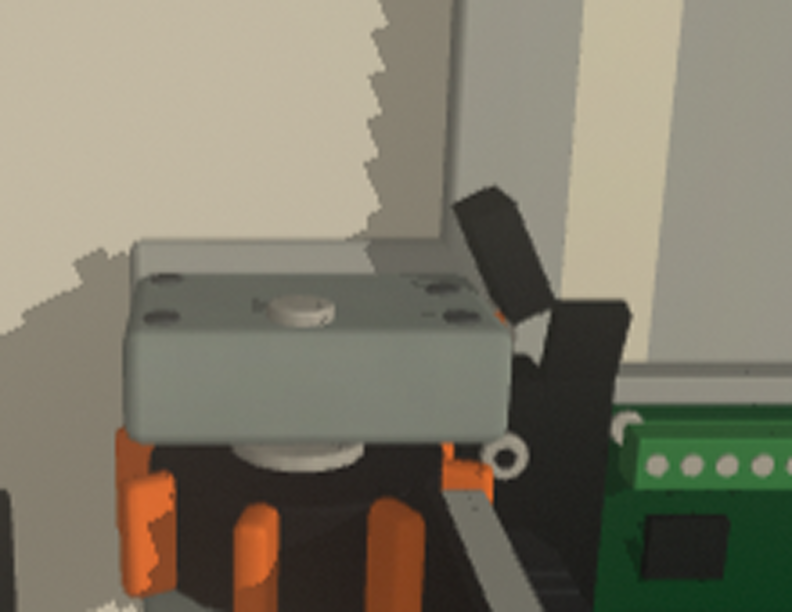

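The finger is in contact with the next ridge and 5 N is building up. I'll carry on through the arc.

>>> send_rows([
  [-1,-2,0,0,0,0],
  [-2,-4,0,0,0,0],
  [-2.8,-6,0,0,0,0],
  [-3.4,-8,0,0,0,0],
  [-3.8,-10,0,0,0,0],
  [-4,-12,0,0,0,0],
  [-4,-14,0,0,0,0],
  [-4,-16,0,0,0,0],
  [-4.2,-18,0,0,0,0],
  [-4.5,-20,0,0,0,0],
])

```text
clock: 23.55
tcp_pos: [0.5269, -0.0314, 0.0529]
orientation: [0.691, 0.147, 0.692, -0.147]
wrist_force: [2.2, 1.7, 1.5]
finger_gap: 0.0499
```

Run:
```python
from h import *
st()
c=cam("wrist"); np.savez("w12.npz",f=c[0],K=c[1],R=c[2],t=c[3]); crop(c[0],190,100,220,170,3.6,"pics/w12.png"); st()
```

```text
t 23.55 dock [ -38.65 -109.05   52.94] yaw 65.99 F [1.3 2.5 1.5] M [ 0.4  -0.42 -0.06] gap 49.87 xax [-6.e-04 -2.e-04 -1.e+00]
t 23.6 dock [ -38.65 -109.27   52.9 ] yaw 65.97 F [1.2 1.4 2.6] M [ 0.4  -0.43 -0.02] gap 50.12 xax [-8.e-04 -3.e-04 -1.e+00]
```

View pics/w12.png

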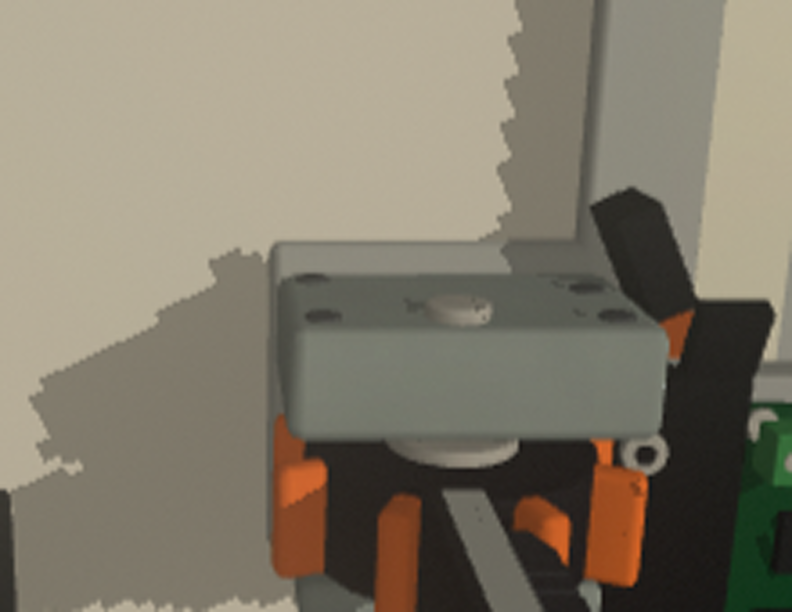

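It worked: the pushed ridge is now at about +13° and the bolt is starting to show. Next ridge.

>>> send_rows([
  [-9,1,0,0,0,0],
  [-13,9,0,0,0,0],
  [-13,20,0,0,0,0],
  [-8,28,0,0,0,0],
  [3,28,0,0,0,0],
  [7,28,0,0,0,0],
  [6.8,26,0,0,0,0],
  [6,23,0,0,0,0],
  [5,20,0,0,0,0],
  [4,18,0,0,0,0],
])

```text
clock: 24.85
tcp_pos: [0.5347, -0.0149, 0.0495]
orientation: [0.692, 0.147, 0.691, -0.147]
wrist_force: [0.9, 2.7, -0.2]
finger_gap: 0.0501
```

>>> send_rows([
  [-1,-2,0,0,0,0],
  [-1.8,-4,0,0,0,0],
  [-2.5,-6,0,0,0,0],
  [-3,-8,0,0,0,0],
  [-3.3,-10,0,0,0,0],
  [-3.5,-12,0,0,0,0],
  [-3.7,-14,0,0,0,0],
  [-3.9,-16,0,0,0,0],
  [-4.2,-18,0,0,0,0],
  [-4.2,-18,0,0,0,0],
])

```text
clock: 26.1
tcp_pos: [0.5268, -0.0316, 0.0531]
orientation: [0.691, 0.147, 0.692, -0.147]
wrist_force: [1.9, 1.3, -0.9]
finger_gap: 0.0503
```

Run:
```python
from h import *
st()
c=cam("wrist"); np.savez("w13.npz",f=c[0],K=c[1],R=c[2],t=c[3]); crop(c[0],190,100,220,170,3.6,"pics/w13.png"); st()
```

```text
t 26.1 dock [ -38.65 -109.21   53.06] yaw 65.97 F [ 1.3  2.  -0.9] M [ 0.24 -0.31 -0.1 ] gap 50.33 xax [-9.e-04 -4.e-04 -1.e+00]
t 26.15 dock [ -38.71 -109.19   53.07] yaw 65.97 F [0.5 1.1 0.7] M [ 0.24 -0.15 -0.07] gap 50.05 xax [-1.e-03 -5.e-04 -1.e+00]
```

View pics/w13.png

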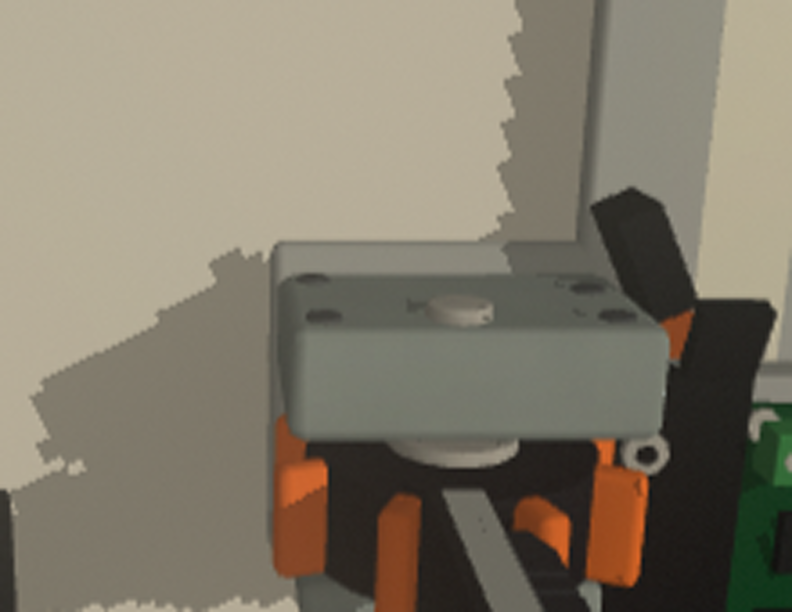

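Run:
```python
from h import *
c=cam("top"); crop(c[0],195,170,70,60,10,"pics/t13.png")
c=cam("scene"); crop(c[0],160,180,120,100,6,"pics/s13.png"); st()
```

```text
t 26.25 dock [ -38.72 -109.16   53.11] yaw 65.98 F [0.3 0.6 0.1] M [ 0.18 -0.15 -0.01] gap 49.91 xax [-1.e-03 -6.e-04 -1.e+00]
```

View pics/t13.png

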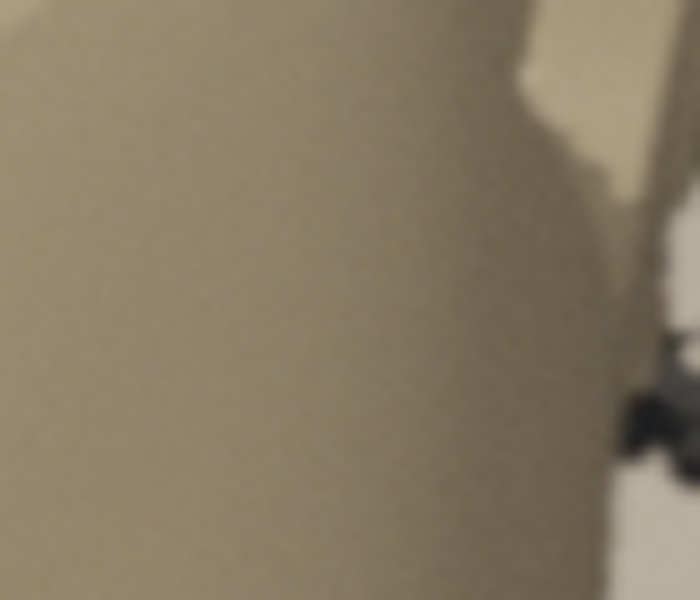

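View pics/s13.png

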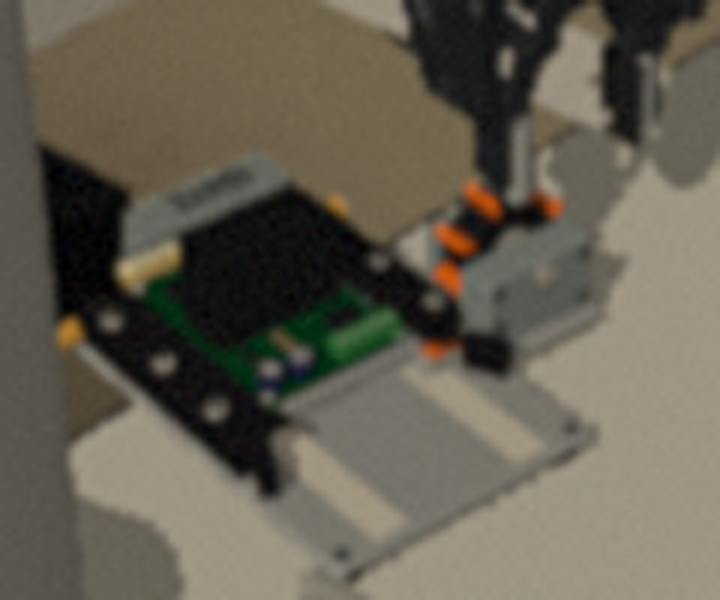

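The top view is blocked by the arm. The scene view shows the bolt's orange tip at crop (438,348), just emerging behind the module's tail. Third ridge.

>>> send_rows([
  [-9,1,0,0,0,0],
  [-13,9,0,0,0,0],
  [-13,20,0,0,0,0],
  [-8,28,0,0,0,0],
  [3,28,0,0,0,0],
  [7,28,0,0,0,0],
  [6.8,26,0,0,0,0],
  [6,23,0,0,0,0],
  [5,20,0,0,0,0],
  [4,18,0,0,0,0],
])

```text
clock: 27.5
tcp_pos: [0.5347, -0.015, 0.0496]
orientation: [0.692, 0.147, 0.691, -0.147]
wrist_force: [0.9, 1.8, -1.6]
finger_gap: 0.0499
```

>>> send_rows([
  [-1,-2,0,0,0,0],
  [-1.8,-4,0,0,0,0],
  [-2.5,-6,0,0,0,0],
  [-3,-8,0,0,0,0],
  [-3.3,-10,0,0,0,0],
  [-3.5,-12,0,0,0,0],
  [-3.7,-14,0,0,0,0],
  [-3.9,-16,0,0,0,0],
  [-4,-17,0,0,0,0],
  [-4,-17,0,0,0,0],
])

```text
clock: 28.75
tcp_pos: [0.5304, -0.0247, 0.0528]
orientation: [0.693, 0.15, 0.691, -0.141]
wrist_force: [12.2, 23.0, -9.3]
finger_gap: 0.0501
```

Run:
```python
from h import *
st()
c=cam("wrist"); np.savez("w14.npz",f=c[0],K=c[1],R=c[2],t=c[3]); crop(c[0],190,100,220,170,3.6,"pics/w14.png"); st()
c=cam("scene"); crop(c[0],160,180,120,100,6,"pics/s14.png"); st()
```

```text
t 28.75 dock [ -38.13 -101.48   52.79] yaw 66.23 F [ 1.8 26.  -9.3] M [ 4.39 -2.47 -0.08] gap 50.07 xax [ 0.0057  0.0122 -0.9999]
t 28.8 dock [ -38.15 -101.5    52.79] yaw 66.23 F [ 1.3 25.4 -9.4] M [ 4.32 -2.41 -0.09] gap 49.98 xax [ 0.0056  0.0121 -0.9999]
t 28.85 dock [ -38.11 -101.5    52.81] yaw 66.23 F [ 3.2 25.2 -9.4] M [ 4.36 -2.43 -0.1 ] gap 50.16 xax [ 0.0056  0.012  -0.9999]
```

View pics/w14.png

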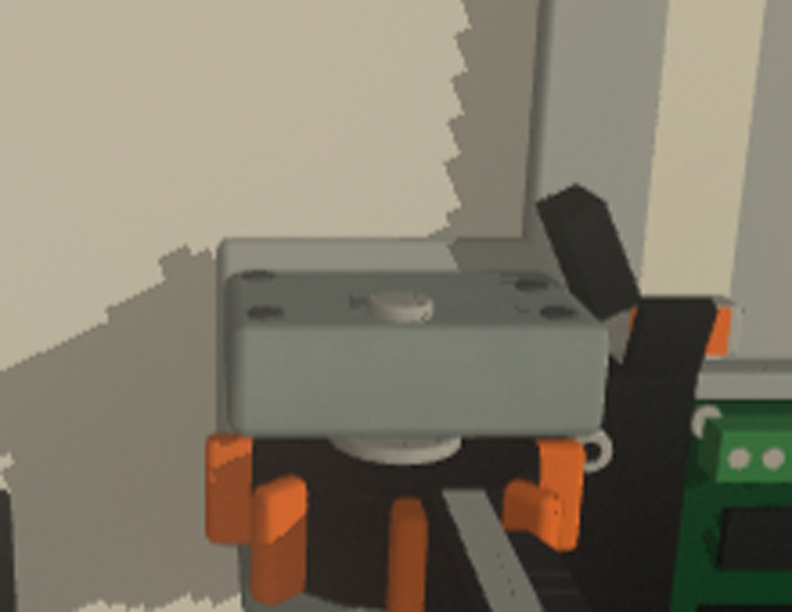

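View pics/s14.png

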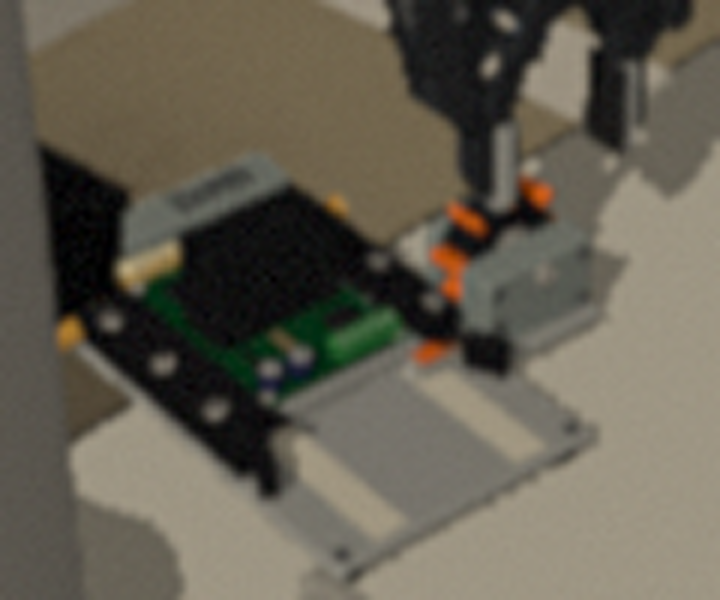

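The wheel has hit its stop: 25 N, a ridge within about 3° of upright as expected at 2.4 rad, and the bolt well out behind the module. I'll back off, lift away and verify.

>>> send_rows([
  [0,5,0,0,0,0],
  [-1,9,0,0,0,0],
  [-8,10,0,0,0,0],
  [-22,12,0,0,0,0],
  [-42,18,0,0,0,0],
  [-62,24,0,0,0,0],
  [-76,28,0,0,0,0],
  [-84,30,0,0,0,0],
  [-84,30,0,0,0,0],
  [-84,30,0,0,0,0],
])

```text
clock: 30.1
tcp_pos: [0.5393, -0.003, 0.1367]
orientation: [0.691, 0.147, 0.692, -0.147]
wrist_force: [1.0, 0.5, -0.4]
finger_gap: 0.0495
```

Run:
```python
from h import *
st()
c=cam("wrist"); np.savez("w15.npz",f=c[0],K=c[1],R=c[2],t=c[3]); cv2.imwrite("pics/w15.png",c[0]); crop(c[0],200,110,200,150,4,"pics/w15c.png"); st()
c=cam("top"); crop(c[0],100,100,300,180,2.6,"pics/t15.png")
```

```text
t 30.1 dock [-38.86 -78.06 136.72] yaw 65.98 F [ 0.7  0.9 -0.4] M [ 0.02  0.02 -0.04] gap 49.51 xax [-0.0012 -0.     -1.    ]
t 30.15 dock [-38.94 -78.09 136.59] yaw 65.98 F [ 0.7 -0.8 -1.5] M [ 0.01 -0.01  0.02] gap 49.98 xax [-1.5e-03  1.0e-04 -1.0e+00]
```

View pics/w15c.png

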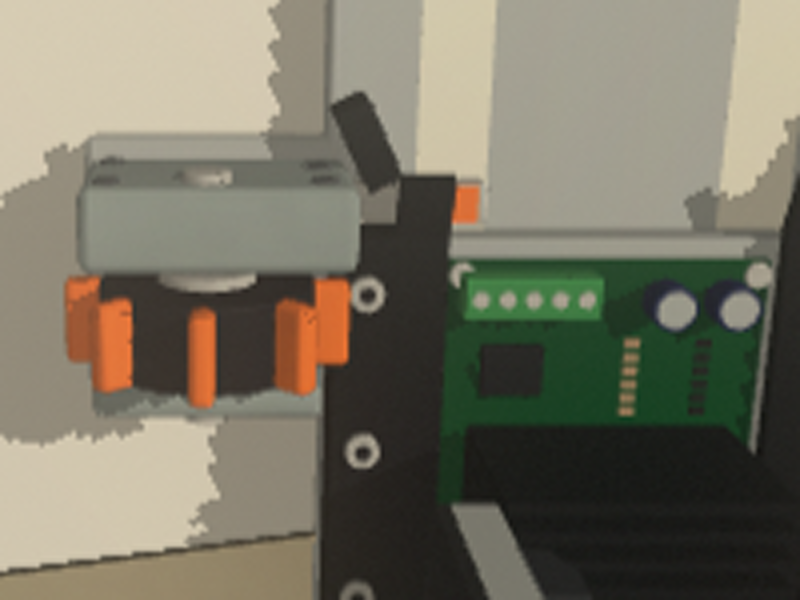

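View pics/w15.png

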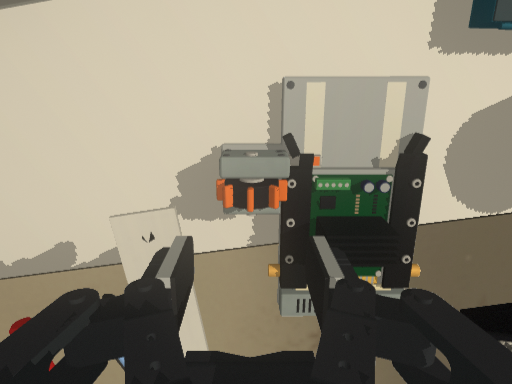

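View pics/t15.png

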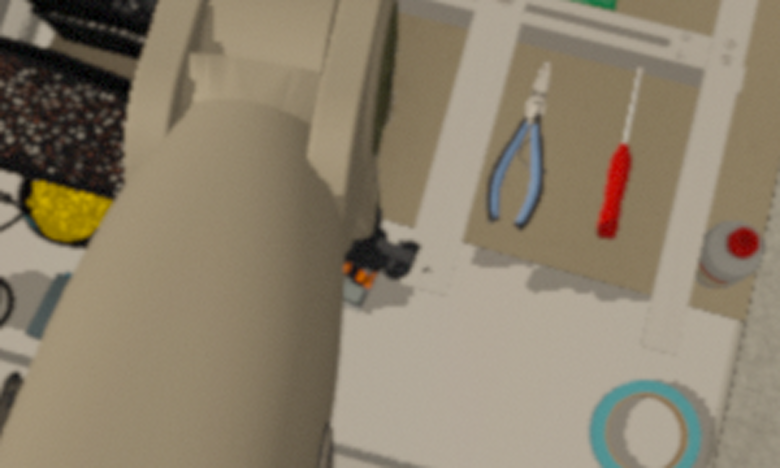

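Run:
```python
from h import *
c=load("w15.npz")
def dk(p,z):
    w=onz(c,(200+(p[0]+.5)/4-.5,110+(p[1]+.5)/4-.5),z)*1000; return np.round([(w[:2]-O_)@E_,(w[:2]-O_)@U_],1)
for z in (.012,.016,.02): print(z,"tip",dk((481,200),z),"orange rear/front x",dk((466,224),z),dk((466,185),z),"tail",dk((600,235),z),dk((600,258),z))
print("rail screw",dk((367,295),.024),"rail inner corner",dk((452,178),.026),"strip",dk((418,60),.008),dk((495,60),.008))
print("hub vs ridge",dk((208,283),.033),dk((202,312),.059), "next", dk((295,305),.05))
```

```text
0.012 tip [-56.5 -24.6] orange rear/front x [-51.7 -27.3] [-59.5 -27.7] tail [-49.5  -0.7] [-44.8  -0.3]
0.016 tip [-57.3 -25.4] orange rear/front x [-52.6 -28.1] [-60.3 -28.5] tail [-50.4  -1.9] [-45.8  -1.5]
0.02 tip [-58.1 -26.2] orange rear/front x [-53.5 -28.8] [-61.  -29.2] tail [-51.3  -3.1] [-46.8  -2.7]
rail screw [-40.5 -47.8] rail inner corner [-63.5 -33.1] strip [-83.2 -37.6] [-83.2 -22.7]
hub vs ridge [-45.2 -78.2] [-47.3 -79.3] next [-45.9 -63.3]
```

The bolt tip measures about −24.6 to −25.4 mm in dock y, against −24 when shut. It lies behind the tail (−50), and a ridge stands about 2.4° past upright. I'm handing it in.

Run:
```python
from h import *
st(); print(job.hand_in())
```

```text
t 30.2 dock [-38.95 -78.05 136.59] yaw 65.98 F [-0.4  0.3 -0.5] M [ 0.03  0.04 -0.02] gap 50.2 xax [-1.5e-03  1.0e-04 -1.0e+00]
the job is handed in; nothing more can be done
None
```

The module is home in the dock, the lock bolt is shut behind it, and I handed the job in at 30.2 s. I gripped the module by its heat sink, slid it in flat past the plungers and pressed it to the hard stop with about 25 N. The wheel took three ridge strokes to reach its stop, where the force rose to about 25 N.

**Last checks:**
- **Module:** its tail measured about −50 mm in dock x, and its nose was against the stop bar in the picture taken after release.
- **Bolt:** its tip measured about −24.6 to −25.4 mm in dock y, against −24 nominal when shut. That is within camera error.
- **Wheel:** a ridge stood about 2.4° past upright, which matches the stop at 2.4 rad.
- **Arm:** it was clear, with no force on the wrist.

**What disagreed:** the slot floor was met about 3 mm higher than I expected from the grasp height. That gave a brief contact of about 15 N upward at the apron, so I raised the module and re-entered without force.

**Bystanders:** I never went near the screwdriver, bottle or case. The last top view shows the screwdriver and bottle undisturbed, but the arm mostly hid the case, so I did not measure that one again.

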